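Mount the breaker, supply and plug-in relay on the rail

ROBOT

A 6-joint arm with a two-finger parallel gripper is mounted at the origin on a cart in front of the work surface, level with it; the furniture and walls round the work are solid. World frame = base frame: x ahead of the robot, y to its left, z up, the work surface at z = 0. Lengths are in m, angles in rad, forces in N, time in s.
With the tool pointing down it reaches from about 0.3 to 0.875 m from the base axis. Payload 6.4 kg.
Tool frame: the origin (TCP) lies at the very end of the fingers, on their centre line; the grasp point (between the pads) lies 19 mm behind it; z points along the fingers, y is the line along which they close (so a half turn about z gives the same grasp; the last joint's range is limited). The gripper opens to 85 mm and grips with 20 to 120 N. Pads are 22 mm wide; open, the fingers measure 114 mm over their backs; the gripper's body (76 mm by 85 mm) begins 54 mm behind the grasp point. The pads swing forward as they close: fully open they stand 13 mm farther back than shut.
Start: joints at [-1.375, 0.181, 1.607, -0, 1.354, -0.206], TCP at [0.225, -0.529, 0.231] pointing down, gripper open.
Joint ranges: [-2.99, 2.99], [-0.89, 2.07], [0.3, 2.58], [-1.14, 4.28], [0, 2.63], [-3.12, 3.12]. Speed limits (rad/s): [2.57, 2.57, 3.01, 3.14, 3.14, 3.14].

INTERFACE

Orientations are given as a unit quaternion [w, x, y, z].
In Python, from bench import ctrl gives the robot as it stands.
- The arm moves only by the tool jog_arm, never from a script. Its argument "series" is a list that holds one entry, the list of rows, each a list of 7 numbers: the shift along the tool's x, y, z in mm, then the turn, a rotation vector about the tool's x, y, z in rad, then the finger opening in mm, from 0 to 85.4. In form: [[[tx, ty, tz, rx, ry, rz, gripper], ...]]. A call has exactly 10 rows; each row shifts and turns the commanded pose from where the row before left it, along the tool's axes as they then stand; what a row does not reach is not made up. A row lasts 1/10 s, in which the tool goes at most 50 mm and 8.59 degrees, less where a joint would pass 70% of its speed; a pose out of reach is approached as far as the arm can. A call with a gripper value outside its range is refused whole. The fingers move at their own pace and stop on an object; the grip force is fixed at half the most. Time passes only in rows, so rows that do not move let the fingers close, or fill a call up. It gives the time, the measured TCP pose, the force, the opening and the grip force at its end, in the units of the state.
- ctrl.get_obs(): the state, without advancing time (a new reading comes with each control period).
- ctrl.camera(name): name is "scene" or "top"; returns a dict with "frame" (400x640x3 uint8, blue, green, red), "z_map" (400x640 float32, m along the optical axis (not along the pixel's ray), 0 where there is no reading), "fx", "fy", "cx", "cy" (pixels), "xyz" and "rotation" of the camera in the world. Camera axes: x right, y down, z forward; pixel columns grow to the right and rows downward; lengths in m; the calibration is good to about 2 mm. A picture is of the moment at which its call begins.
- ctrl.hand_in(): hands the job in; it is judged then, once.
The state is a dict: "time_s": time; "q": joint angles; "dq": joint speeds; "joint_efforts": joint torques, N m; "eef_pos": TCP position; "eef_rot": TCP orientation; "wrist_force": force on the tool from outside, world axes, zero at the start; "torque": the same for the moment, N m; "opening": opening from 0.0 (shut) to 1.0 (fully open); "grasp_force": force on a finger pad.
Only numpy, scipy, OpenCV 4.12 (cv2) and the standard library are available. Lean on these libraries where they do the work, as an engineer would, in place of code of your own. Each camera call takes 0.05 s, during which the arm holds its last target. There are 200 camera calls.

TASK

Fit out the mounting rail in the order the current takes. Starting from the block of four grey feed terminals at one end of the rail, set the two-pole breaker next to it, then the power supply next to the breaker, then the relay socket next to the power supply, each squarely astride the rail and fully down, with a gap of less than 15 mm to its neighbour. Plug the small clear-cased relay into the socket; the narrow single-pole breaker is only a spare and is not mounted.

Things in the scene. Friction and masses are not known exactly. Their poses are not given: they have to be found in the camera images.
- mounting_plate: Fixed grey steel plate, 140 (x) by 250 (y) by 6 mm, flat on the bench; along its middle a steel top-hat rail, 35 mm wide (x), 230 mm long (y), its top 13.5 mm above the bench. Origin: centre of the underside; y along the rail. A device seated astride the rail has its origin 7.5 mm above the bench, its x along the plate's x, either way round.
- feed_terminals: Fixed at one end of the rail, either end, 95 mm from the plate's centre: block of four grey screw terminals, 32 mm along the rail (y), 50 mm across it (x), 42 mm high. Origin: centre of its underside, 7.5 mm above the bench; axes as the plate's.
- earth_terminal: Fixed at the rail's other end, 95 mm from the plate's centre: a single green-yellow earth terminal, 10 mm along the rail (y), 50 mm across it, 42 mm high. Origin as for the feed terminals. The row need not reach it.
- breaker: Loose off-white two-pole circuit breaker standing on the bench, two black toggles tied by a bar (up to 71 mm high at mid-nose), 0.22 kg. 90 mm long (x), 36 mm wide (y), 64 mm high; above 42 mm height only a nose 45 mm long in x remains: grip it across x from above. Origin: centre of underside. Channel along y under it (37.4 mm wide, 6 mm deep, mouth chamfered) sits over the rail.
- power_supply: Loose grey power supply standing on the bench, rows of vent slits on top, about 0.24 kg. 90 mm long (x), 54 mm wide (y), 64 mm high; above 42 mm height only a nose 45 mm long in x remains: grip it across x from above. Origin: centre of underside. Channel along y under it (37.4 mm wide, 6 mm deep, mouth chamfered) sits over the rail.
- relay_socket: Loose dark grey socket on the bench, 78 mm long (x), 34 wide (y), 40 high, 0.06 kg; above 22 mm height only 48 mm long in x: grip that across x. In its top a well for the relay, 31 (x) by 24 (y), 10 mm deep (floor at 30), rim chamfered 3 mm. Origin: centre of underside. Channel along y under it (37.4 mm wide, 6 mm deep, mouth chamfered) sits over the rail.
- relay: Loose relay, clear case, copper coil, black base, 28 (x) by 21 (y) by 36 mm high, 0.035 kg, standing on 5 mm blades (within 20 by 15 mm). Origin: centre of the blades' underside. Plugged in without force: its x along the socket's x, either way round, origin 30 mm above the socket's origin, 26 mm of it above the rim: grip it there, across x.
- spare_breaker: Loose off-white single-pole breaker, 18 mm wide with one toggle, otherwise like the two-pole one; a spare that is not used. Origin: centre of the underside. In the way between the devices and the plate, not listed: a vise 155 mm high and the soldering iron's lead, arching 160 mm high (230 mm far back): carry well above them.

How it is judged:
By the outcome, as a careful person would: the job done as asked, in the order asked, and still so for the second after the job is handed in, with the robot touching nothing.
It also fails if it takes over 122 s, if anything falls off the work surface, if the arm or the gripper's body presses on something with over 40 N, if the wrist force passes 120 N, or if a joint passes its speed limit or range.

## Working session

There is one attempt and no reset: what is moved stays moved. The work goes in short steps, Python scripts to look and compute and a tool call to move; the robot and the scene stay as the last step left them, time stands still between calls to the robot, and variables do not carry over. Pictures are saved under pics/ and viewed, at most 14 in all, crops included, and the job is handed in when it is done.

Besides the shell and the picture viewer there is one more tool, called after ">>>" as name(argument=value, ...) on one line, values as JSON. jog_arm: Moves the arm, as the interface text tells. Its arguments: {"type":"object","properties":{"series":{"type":"array"}},"required":["series"]}

```bash
mkdir -p pics; cat > h.py <<'E'
import numpy as np,cv2
from bench import ctrl
def cam(n,save=None):
    c=ctrl.camera(n)
    np.savez(f'{n}.npz',**{k:np.asarray(v) for k,v in c.items()})
    if save: cv2.imwrite('pics/'+save,c['frame'])
    return c
def R(c):
    r=np.asarray(c['rotation'],float)
    if r.shape==(3,3): return r
    from scipy.spatial.transform import Rotation as Q
    return Q.from_quat(np.r_[r[1:],r[0]]).as_matrix()
def cloud(c):
    z=np.asarray(c['z_map'],float);v,u=np.mgrid[:400,:640]
    p=np.stack([(u-c['cx'])/c['fx']*z,(v-c['cy'])/c['fy']*z,z],-1)
    w=p@R(c).T+c['xyz'];w[z==0]=np.nan
    return w
def ray(c,u,v,h):
    d=R(c)@np.array([(u-c['cx'])/c['fx'],(v-c['cy'])/c['fy'],1]);o=np.asarray(c['xyz'])
    return o+d*(h-o[2])/d[2]
E
python3 - <<'E'
from h import *
for n in('top','scene'):
    c=cam(n,n+'0.png');print(n,c['fx'],c['cx'],c['cy'],c['xyz'],c['rotation'])
o=ctrl.get_obs();print(o)
E
```

```text
top 382.7388183906395 324.3606059398139 201.13178055356846 [ 0.43439774 -0.00473152  1.20124555] [ 0.03470861 -0.69970562  0.71312803 -0.02560793]
scene 423.88012854087015 309.1345084253934 202.67204382491147 [-0.19146682  1.25231111  0.73701702] [ 0.13915194 -0.23123817  0.81635808 -0.5106125 ]
{'time_s': 0.1, 'q': array([-1.37530631e+00,  1.81495228e-01,  1.60790966e+00, -9.41955982e-06,
        1.35380622e+00, -2.06250217e-01]), 'dq': array([-0.000837  , -0.00313767, -0.00156016, -0.00064496,  0.00049173,
       -0.00020718]), 'joint_efforts': array([ 1.09101416e-03, -4.45878518e+01, -3.52240062e+01, -3.15576935e-04,
        4.15230577e-03,  1.06231235e-05]), 'eef_pos': array([ 0.22477694, -0.52869969,  0.23045743]), 'eef_rot': array([-8.09243804e-04,  9.79892818e-01,  1.99522958e-01, -2.44722954e-07]), 'wrist_force': array([0.37661549, 0.75013007, 0.10499019]), 'torque': array([ 0.04759983,  0.00363147, -0.02335585]), 'grasp_force': 0.0, 'opening': 1.000248126439732}
```

View pics/top0.png

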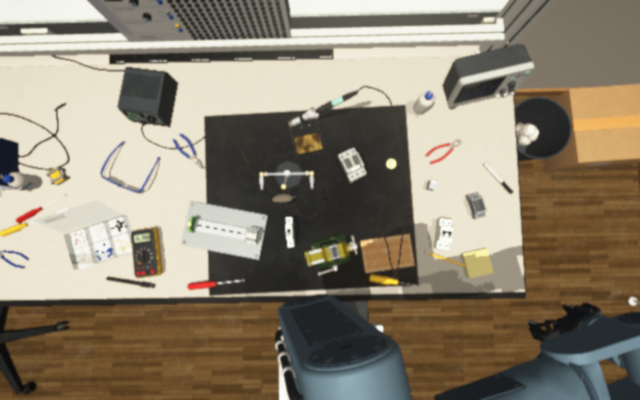

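View pics/scene0.png

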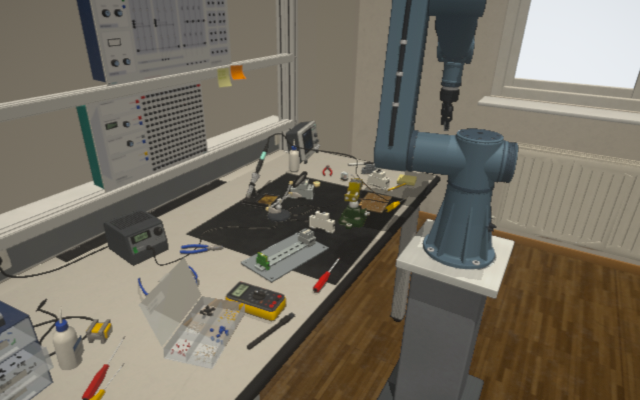

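The top view shows the plate at (225,230), with the green earth terminal at (193,223) and the feed end at about (252,237). The spare is probably at (290,232) and the vise at (330,250). Device candidates are at (352,164), (444,233), (476,205) and (431,185). I'll zoom in on these.

```bash
python3 - <<'E'
from h import *
f=cv2.imread('pics/top0.png')
def z(x,y,w,h,s):return cv2.resize(f[y:y+h,x:x+w],None,fx=s,fy=s,interpolation=cv2.INTER_CUBIC)
a=z(325,140,50,50,7.5);b=z(415,165,80,100,5)
a=z(325,140,60,50,5);b=z(415,170,80,90,5);c=z(175,190,135,90,4)
H=np.zeros((600,800,3),np.uint8)
cc=cv2.resize(c,(390,260));H[:260,:390]=cc;H[270:520,:300]=a;H[:450,395:795]=b
cv2.imwrite('pics/z0.png',H)
t=dict(np.load('top.npz'));W=cloud(t)
for n,(u,v) in dict(ps=(352,164),br=(444,233),so=(476,205),re=(431,185),plate=(225,215),rail=(222,230),feed=(254,236),spare=(290,232),bench=(460,180)).items():
    print(n,W[v,u].round(3))
E
```

```text
ps [ 0.642 -0.076  0.065]
br [ 0.431 -0.34   0.072]
so [ 0.514 -0.454  0.029]
re [ 0.578 -0.318  0.033]
plate [0.499 0.323 0.001]
rail [0.452 0.329 0.014]
feed [0.432 0.222 0.05 ]
spare [0.442 0.112 0.07 ]
bench [ 0.596 -0.419 -0.002]
```

View pics/z0.png

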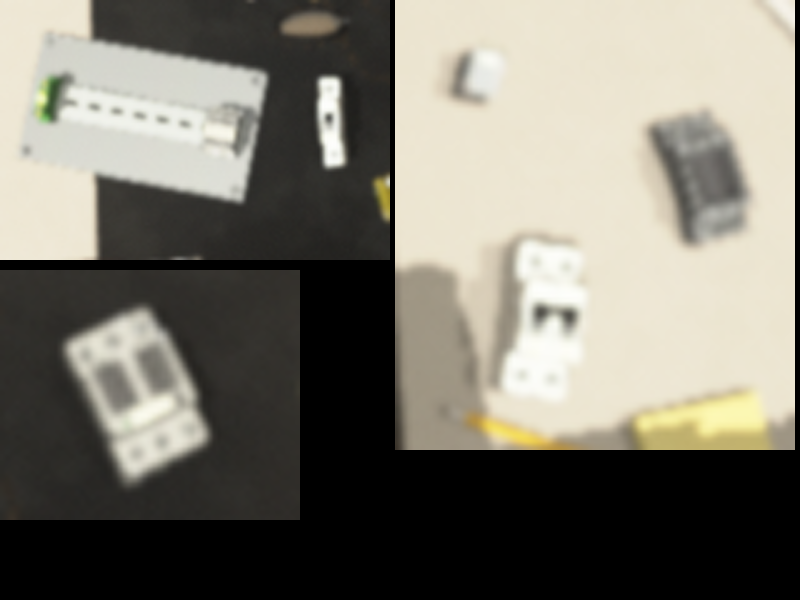

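The crops show:
- Feed terminals at the right end of the rail and the green-yellow earth terminal at the left.
- The spare single-pole at (290,232) and the grey power supply at (352,164).
- The two-pole breaker at (444,233), the socket at (476,205) and the relay at (431,185).

Heights agree with the sizes given, so I'll measure poses next.

```bash
cat >> h.py <<'E'
def rect(P,expect=None):
    (cx,cy),(w,h),a=cv2.minAreaRect(P[:,:2].astype(np.float32))
    a=np.deg2rad(a)
    if w<h: w,h,a=h,w,a+np.pi/2   # a = yaw of the long side
    a=(a+np.pi/2)%np.pi-np.pi/2
    return np.r_[cx,cy,w,h,a]
def near(W,xy,r,z0,z1):
    m=(np.hypot(W[...,0]-xy[0],W[...,1]-xy[1])<r)&(W[...,2]>z0)&(W[...,2]<z1)
    return W[m]
E
python3 - <<'E'
from h import *
np.set_printoptions(suppress=True,precision=4)
for n in('top','scene'):
    c=dict(np.load(n+'.npz'));W=cloud(c)
    print(n)
    for k,xy,r,bands in [('br',(.431,-.34),.06,[(.02,.08),(.036,.046),(.058,.067)]),('ps',(.642,-.076),.065,[(.02,.08),(.036,.046),(.058,.067)]),('so',(.514,-.454),.055,[(.008,.05),(.034,.044)]),('re',(.578,-.318),.03,[(.012,.05),(.03,.04)]),('sp',(.442,.112),.055,[(.02,.08)]),
        ('feed',(.432,.222),.045,[(.03,.056),(.045,.054)]),('earth',(.468,.408),.035,[(.03,.056),(.045,.054)])]:
        for b in bands:
            P=near(W,xy,r,*b)
            if len(P)>8: print(k,b,len(P),rect(P),'med',np.median(P,0))
    # rail top
    P=near(W,(.452,.315),.12,.009,.018); d=P
    print('rail',len(P),rect(P),np.median(P[:,2]))
    # tall things
    for z in (.1,.15,.2):
        m=(W[...,2]>z)&(W[...,0]>.3)&(W[...,0]<.8)&(abs(W[...,1])<.5); P=W[m]
        if len(P): print('tall',z,len(P),P.min(0),P.max(0))
E
```

```text
top
br (0.02, 0.08) 441 [ 0.4276 -0.3489  0.09    0.0371 -0.157 ] med [ 0.4276 -0.345   0.0432]
br (0.036, 0.046) 178 [ 0.4277 -0.3489  0.0897  0.0366 -0.1673] med [ 0.4174 -0.347   0.0399]
br (0.058, 0.067) 156 [ 0.4279 -0.3488  0.0444  0.0358 -0.1767] med [ 0.4261 -0.3487  0.0621]
ps (0.02, 0.08) 562 [ 0.6454 -0.0779  0.0907  0.0547  0.4261] med [ 0.6418 -0.0768  0.0511]
ps (0.036, 0.046) 238 [ 0.6453 -0.0777  0.0905  0.0542  0.4261] med [ 0.6274 -0.0783  0.0422]
ps (0.058, 0.067) 244 [ 0.6454 -0.078   0.0545  0.045  -1.1379] med [ 0.6451 -0.0787  0.0641]
so (0.008, 0.05) 350 [ 0.5131 -0.4585  0.0776  0.0361  0.26  ] med [ 0.5129 -0.4564  0.0271]
so (0.034, 0.044) 104 [ 0.513  -0.4586  0.0479  0.0357  0.2513] med [ 0.5134 -0.4583  0.0369]
re (0.012, 0.05) 81 [ 0.5793 -0.3221  0.0279  0.0212 -0.3328] med [ 0.5782 -0.32    0.033 ]
re (0.03, 0.04) 61 [ 0.5793 -0.3229  0.0276  0.0202 -0.2832] med [ 0.5803 -0.3217  0.0339]
sp (0.02, 0.08) 205 [0.441  0.1165 0.088  0.0183 0.0588] med [0.4419 0.1152 0.0456]
feed (0.03, 0.056) 174 [ 0.4337  0.2322  0.0498  0.032  -0.1928] med [0.4337 0.231
[... 1480 characters left out ...]
0.02, 0.08) 279 [0.4373 0.1217 0.0907 0.0264 0.0686] med [0.4343 0.1248 0.0403]
feed (0.03, 0.056) 147 [ 0.4276  0.2362  0.0459  0.0356 -0.204 ] med [0.4241 0.2433 0.0459]
feed (0.045, 0.054) 74 [ 0.4288  0.2352  0.0389  0.0336 -0.238 ] med [0.4275 0.2378 0.0502]
earth (0.03, 0.056) 88 [ 0.4693  0.4215  0.0509  0.0122 -0.2296] med [0.4645 0.4246 0.0431]
earth (0.045, 0.054) 39 [ 0.4678  0.4221  0.0361  0.0119 -0.2745] med [0.4655 0.4232 0.051 ]
rail 487 [0.4447 0.3228 0.2274 0.1383 1.3755] 0.01387778168971876
tall 0.1 706 [ 0.3426 -0.2308  0.1007] [0.7999 0.1617 0.2227]
tall 0.15 280 [ 0.3576 -0.2299  0.15  ] [0.7996 0.1617 0.2227]
tall 0.2 17 [ 0.5066 -0.1688  0.2001] [0.7974 0.1305 0.2227]
```

```bash
python3 - <<'E'
from h import *
for n in('top','scene'):
    W=cloud(dict(np.load(n+'.npz')))
    m=(W[...,2]>.085)&(W[...,2]<.3)&(W[...,0]>.33)&(W[...,0]<.82)&(abs(W[...,1])<.55);P=W[m]
    g={}
    for p in P: 
        k=(round(p[0]/.04)*4,round(p[1]/.04)*4);g.setdefault(k,[]).append(p[2])
    print(n,{k:(len(v),int(1000*max(v))) for k,v in sorted(g.items())})
f=cv2.imread('pics/scene0.png');cv2.imwrite('pics/s1.png',cv2.resize(f[130:260,230:430],None,fx=4,fy=4,interpolation=cv2.INTER_CUBIC))
E
```

```text
top {(36, -8): (2, 118), (36, -4): (50, 154), (36, 0): (103, 153), (36, 4): (161, 132), (36, 8): (7, 130), (40, -8): (53, 145), (40, -4): (140, 155), (40, 0): (100, 158), (40, 4): (59, 128), (40, 8): (3, 131), (44, -8): (6, 151), (48, -24): (27, 155), (52, -24): (28, 161), (52, 8): (40, 197), (52, 12): (139, 204), (52, 16): (41, 198), (56, -24): (10, 162), (56, -20): (17, 163), (56, 8): (6, 160), (56, 12): (75, 160), (56, 16): (12, 161), (60, -20): (28, 162), (60, 12): (11, 125), (64, -20): (26, 162), (68, -20): (28, 162), (72, -20): (27, 162), (76, -20): (29, 181), (76, -16): (4, 185), (76, 4): (23, 110), (76, 8): (2, 85), (80, -32): (22, 112), (80, -28): (20, 113), (80, -16): (37, 223), (80, -12): (25, 227), (80, -8): (59, 206), (80, -4): (106, 181), (80, 0): (104, 151), (80, 4): (104, 120), (80, 8): (8, 90), (80, 48): (45, 108), (80, 52): (172, 110), (80, 56): (29, 108)}
scene {(36, -8): (1, 115), (36, -4): (27, 166), (36, 0): (103, 152), (36, 4): (57, 132), (36, 8): (49, 130), (40, -8): (7, 145), (40, -4): (10, 152), (40, 0): (53, 156), (40, 4): (11, 133), (40, 8): (2, 128), (44, -8): (3, 148), (48, -24): (20, 156), (48, -20): (2, 157), (52, -24): (8, 159), (52, -20): (4, 160), (52, 8): (18, 187), (52, 12): (59, 202), (52, 16): (40, 196), (56, -24): (3, 158), (56, -20): (10, 163), (56, 12): (32, 156), (56, 16): (3, 160), (60, -20): (11, 162), (60, 12): (11, 111), (64, -20): (11, 160), (68, -20): (12, 160), (72, -20): (11, 162), (76, -20): (8, 172), (76, -16): (5, 181), (76, 0): (1, 120), (76, 4): (28, 111), (76, 8): (3, 101), (76, 52): (5, 93), (80, -32): (8, 111), (80, -28): (13, 116), (80, -16): (16, 222), (80, -12): (9, 224), (80, -8): (24, 215), (80, -4): (46, 180), (80, 0): (57, 152), (80, 4): (39, 122), (80, 8): (6, 95), (80, 48): (8, 106), (80, 52): (144, 108), (80, 56): (30, 108)}
```

View pics/s1.png

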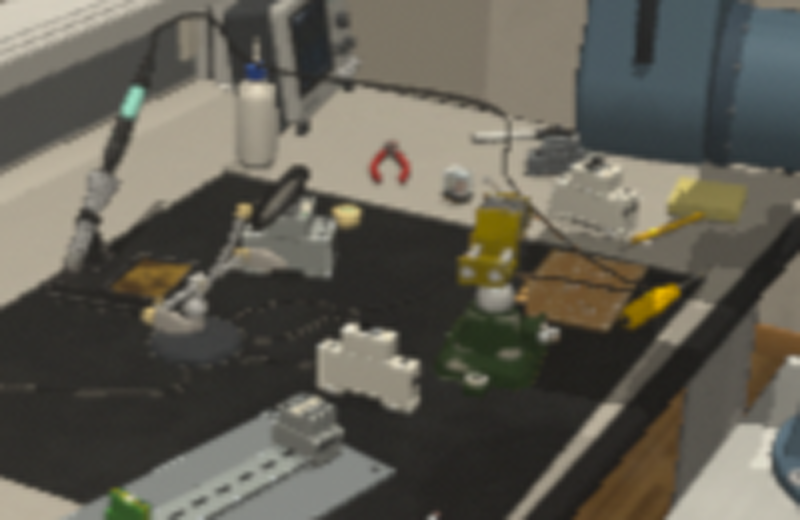

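The crop confirms the layout: the vise peaks at about (495,200), the lead arches over x≈0.48–0.78 at y≈-0.2, and the spare stands between the vise and the plate. I'll add a helper that gives tool-frame distances, then go for the breaker.

```bash
cat > go.py <<'E'
import sys,numpy as np
from h import *
def pose():
    o=ctrl.get_obs();w,x,y,z=o['eef_rot']
    return o,np.arctan2(2*(x*y+w*z),1-2*(y*y+z*z))
o,psi=pose();p=o['eef_pos']
print('tcp',p.round(4),'psi',round(psi,4),'t',round(o['time_s'],1),'open',round(85.4*o['opening'],1),'F',np.round(o['wrist_force'],1),'grip',round(o['grasp_force'],1))
for a in sys.argv[1:]:
    x,y,z,s=map(float,a.split(','))
    d=np.array([x,y,z])-p
    print(a,'rz %.3f then tx %.1f ty %.1f tz %.1f mm'%(-(s-psi),1e3*(d[0]*np.cos(s)+d[1]*np.sin(s)),1e3*(d[0]*np.sin(s)-d[1]*np.cos(s)),-1e3*d[2]))
    p=np.array([x,y,z]);psi=s
E
python3 go.py .4277,-.3489,.12,1.404 .4277,-.3489,.046,1.404
```

```text
tcp [ 0.2248 -0.5287  0.2305] psi 0.4017 t 0.1 open 85.4 F [0.4 0.8 0.1] grip 0.0
.4277,-.3489,.12,1.404 rz -1.002 then tx 211.0 ty 170.3 tz 110.5 mm
.4277,-.3489,.046,1.404 rz -0.000 then tx 0.0 ty 0.0 tz 74.0 mm
```

>>> jog_arm(series=[[[0, 0, 0, 0, 0, -0.125, 85], [0, 0, 0, 0, 0, -0.125, 85], [0, 0, 0, 0, 0, -0.125, 85], [0, 0, 0, 0, 0, -0.125, 85], [0, 0, 0, 0, 0, -0.125, 85], [0, 0, 0, 0, 0, -0.125, 85], [0, 0, 0, 0, 0, -0.125, 85], [0, 0, 0, 0, 0, -0.127, 85], [15, 12, 0, 0, 0, 0, 85], [25, 20, 0, 0, 0, 0, 85]]])

```text
time_s: 1.1
eef_pos: [0.2629, -0.4949, 0.2308]
eef_rot: [-0.0, 0.765, 0.644, 0.0]
wrist_force: [0.6, -0.1, -0.6]
opening: 0.997
grasp_force: 0.0
```

>>> jog_arm(series=[[[30, 24, 0, 0, 0, 0, 85], [30, 24, 5, 0, 0, 0, 85], [30, 24, 10, 0, 0, 0, 85], [30, 24, 15, 0, 0, 0, 85], [25, 21, 20, 0, 0, 0, 85], [20, 16, 20, 0, 0, 0, 85], [6, 5.3, 20, 0, 0, 0, 85], [0, 0, 15, 0, 0, 0, 85], [0, 0, 5.5, 0, 0, 0, 85], [0, 0, 0, 0, 0, 0, 85]]])

```text
time_s: 2.1
eef_pos: [0.4272, -0.3492, 0.12]
eef_rot: [-0.001, 0.764, 0.645, -0.0]
wrist_force: [0.0, 0.2, 0.0]
opening: 0.995
grasp_force: 0.0
```

```bash
python3 go.py .4277,-.3489,.046,1.404
```

```text
tcp [ 0.4272 -0.3492  0.12  ] psi 1.4024 t 2.1 open 85.0 F [0.  0.2 0. ] grip 0.0
.4277,-.3489,.046,1.404 rz -0.002 then tx 0.4 ty 0.4 tz 74.0 mm
```

>>> jog_arm(series=[[[0, 0.4, 20, 0, 0, 0, 85], [0, 0, 25, 0, 0, 0, 85], [0, 0, 18, 0, 0, 0, 85], [0, 0, 8, 0, 0, 0, 85], [0, 0, 3, 0, 0, 0, 85], [0, 0, 0, 0, 0, 0, 35], [0, 0, 0, 0, 0, 0, 35], [0, 0, 0, 0, 0, 0, 35], [0, 0, 0, 0, 0, 0, 35], [0, 0, 0, 0, 0, 0, 35]]])

```text
time_s: 3.1
eef_pos: [0.4289, -0.3506, 0.0483]
eef_rot: [0.001, 0.764, 0.646, -0.0]
wrist_force: [-2.1, -1.1, 6.1]
opening: 0.507
grasp_force: 62.2
```

```bash
python3 go.py; python3 - <<'E'
from h import *
np.set_printoptions(suppress=True,precision=4)
W=cloud(cam('top','g1.png'))
print(rect(near(W,(.4277,-.3489),.06,.02,.046)))
E
```

```text
tcp [ 0.4289 -0.3506  0.0483] psi 1.4039 t 3.1 open 43.3 F [-2.1 -1.1  6.1] grip 62.2
[ 0.4356 -0.343   0.0827  0.0269 -0.265 ]
```

>>> jog_arm(series=[[[0, 0, -5, 0, 0, 0, 35], [0, 0, -15, 0, 0, 0, 35], [0, 0, -25, 0, 0, 0, 35], [0, 0, -30, 0, 0, 0, 35], [0, 0, -30, 0, 0, 0, 35], [0, 0, -30, 0, 0, 0, 35], [0, 0, -30, 0, 0, 0, 35], [0, 0, -30, 0, 0, 0, 35], [0, 0, -25, 0, 0, 0, 35], [0, 0, -12, 0, 0, 0, 35]]])

```text
time_s: 4.15
eef_pos: [0.4289, -0.35, 0.2825]
eef_rot: [0.002, 0.764, 0.646, 0.0]
wrist_force: [0.9, -0.6, -1.7]
opening: 0.506
grasp_force: 61.6
```

```bash
python3 go.py .4418,.2714,.28,1.368; python3 - <<'E'
from h import *
np.set_printoptions(suppress=True,precision=4)
c=dict(np.load('top.npz'));W=cloud(c)
F=np.array([.4337,.2322]);E=np.array([.472,.4181]);e=(E-F)/np.hypot(*(E-F));n=np.array([e[1],-e[0]])
d=W[...,:2]-F;s=d@e;t=d@n
g=cv2.cvtColor(c['frame'],cv2.COLOR_BGR2GRAY)
m=(s>.03)&(s<.17)&(abs(t)<.07)
for name,h0,h1 in(('rail',.0105,.017),):
    k=m&(W[...,2]>h0)&(W[...,2]<h1)
    for a in np.arange(.03,.17,.02):
        q=t[k&(s>=a)&(s<a+.02)];q=q[abs(q)<.03];print('s%.2f'%a,len(q),q.min(),q.max(),q.mean(),)
k=m&(abs(t)<.015);print('z rail',np.median(W[...,2][k]),'plate',np.median(W[...,2][m&(abs(t)>.03)]))
for b in np.arange(-.03,.03,.003):
    kk=m&(t>=b)&(t<b+.003);print('%.3f z%.4f g%d'%(b+.0015,np.median(W[...,2][kk]),g[kk].mean()),end='; ')
E
```

```text
tcp [ 0.4289 -0.35    0.2825] psi 1.404 t 4.2 open 43.2 F [ 0.9 -0.6 -1.7] grip 61.6
.4418,.2714,.28,1.368 rz 0.036 then tx 611.3 ty -112.6 tz 2.5 mm
s0.03 62 -0.021943733184327283 0.023984374513233386 -0.00028301249423214866
s0.05 62 -0.017555411361579024 0.018240680201915556 0.0001803140825893318
s0.07 58 -0.017690174792099604 0.016843446974059186 0.0004378132651312859
s0.09 60 -0.016901723043286934 0.01692652263999262 -0.0005017166218175772
s0.11 58 -0.017559357695125028 0.024878444673152273 0.0002081080373082058
s0.13 61 -0.02517881776131728 0.016766114859034186 7.142813272934207e-05
s0.15 63 -0.024453748285703597 0.0170794757532789 -0.0017128330789472582Traceback (most recent call last):
  File "<stdin>", line 11, in <module>
    return umr_minimum(a, axis, None, out, keepdims, initial, where)
ValueError: zero-size array to reduction operation minimum which has no identity
```

>>> jog_arm(series=[[[0, 0, 0, 0, 0, 0.036, 35], [20, -3.7, 0, 0, 0, 0, 35], [30, -5.5, 0, 0, 0, 0, 35], [35, -6.45, 0, 0, 0, 0, 35], [35, -6.45, 0, 0, 0, 0, 35], [35, -6.45, 0, 0, 0, 0, 35], [35, -6.45, 0, 0, 0, 0, 35], [35, -6.45, 0, 0, 0, 0, 35], [35, -6.45, 0, 0, 0, 0, 35], [35, -6.45, 0, 0, 0, 0, 35]]])

```text
time_s: 5.15
eef_pos: [0.4338, -0.048, 0.2784]
eef_rot: [-0.0, 0.775, 0.632, -0.0]
wrist_force: [1.0, 0.1, -3.2]
opening: 0.508
grasp_force: 61.6
```

>>> jog_arm(series=[[[38, -7, 0, 0, 0, 0, 35], [38, -7, 0, 0, 0, 0, 35], [38, -7, 0, 0, 0, 0, 35], [38, -7, 0, 0, 0, 0, 35], [38, -7, 0, 0, 0, 0, 35], [38, -7, 0, 0, 0, 0, 35], [38, -7, 0, 0, 0, 0, 35], [30, -5.5, 0, 0, 0, 0, 35], [15, -2.8, 0, 0, 0, 0, 35], [5.3, -1, 0, 0, 0, 0, 35]]])

```text
time_s: 6.15
eef_pos: [0.4405, 0.273, 0.2783]
eef_rot: [-0.0, 0.774, 0.633, -0.001]
wrist_force: [-0.2, -0.2, -1.0]
opening: 0.507
grasp_force: 61.5
```

```bash
python3 go.py .4418,.2714,.1,1.368
```

```text
tcp [0.4405 0.273  0.2783] psi 1.3699 t 6.2 open 43.3 F [-0.2 -0.2 -1. ] grip 61.5
.4418,.2714,.1,1.368 rz 0.002 then tx -1.3 ty 1.6 tz 178.3 mm
```

>>> jog_arm(series=[[[-1.3, 1.6, 15, 0, 0, 0, 35], [0, 0, 25, 0, 0, 0, 35], [0, 0, 30, 0, 0, 0, 35], [0, 0, 30, 0, 0, 0, 35], [0, 0, 25, 0, 0, 0, 35], [0, 0, 20, 0, 0, 0, 35], [0, 0, 15, 0, 0, 0, 35], [0, 0, 8, 0, 0, 0, 35], [0, 0, 2, 0, 0, 0, 35], [0, 0, 0, 0, 0, 0, 35]]])

```text
time_s: 7.15
eef_pos: [0.4428, 0.2699, 0.1091]
eef_rot: [0.0, 0.775, 0.632, 0.0]
wrist_force: [0.1, -0.5, -2.5]
opening: 0.51
grasp_force: 61.5
```

```bash
python3 go.py; python3 - <<'E'
from h import *
c=cam('scene');t=cam('top')
f=c['frame'][205:285,225:345];g=t['frame'][180:270,170:290]
a=cv2.resize(f,None,fx=6.6,fy=6.6,interpolation=cv2.INTER_CUBIC)
cv2.imwrite('pics/p1.png',a)
cv2.imwrite('pics/p1t.png',cv2.resize(g,None,fx=6,fy=6,interpolation=cv2.INTER_CUBIC))
E
```

```text
tcp [0.4428 0.2699 0.1091] psi 1.3672 t 7.2 open 43.6 F [ 0.1 -0.5 -2.5] grip 61.5
```

View pics/p1.png

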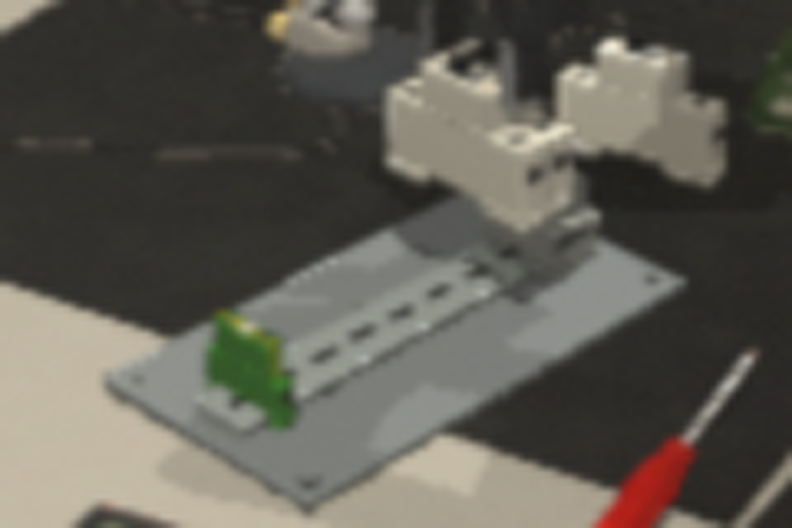

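View pics/p1t.png

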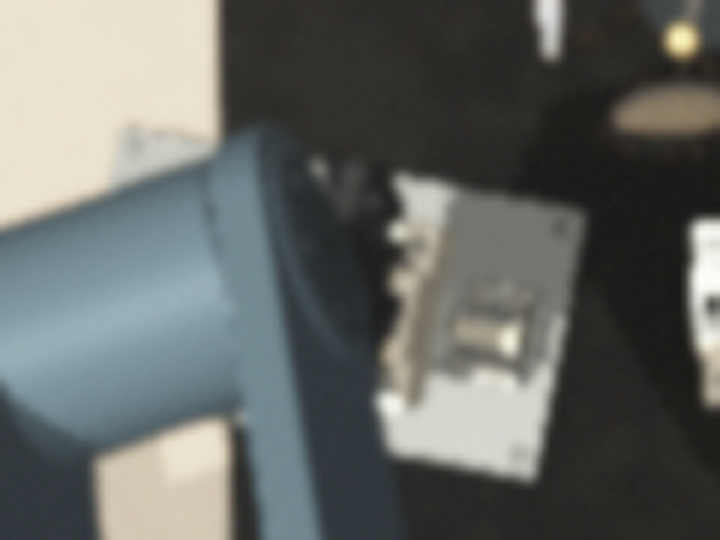

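The scene view shows the breaker hanging over the feed end with its full 90 mm face visible, from (390,150) to (540,200) in the crop. I'll compare the face centre with the rail line in that same camera.

```bash
cat > rel.py <<'E'
import sys
from h import *
np.set_printoptions(suppress=True,precision=4)
F=np.array([.4337,.2322]);E=np.array([.472,.4181]);e=(E-F)/np.hypot(*(E-F));n=np.array([e[1],-e[0]])
def st(W):
    d=W[...,:2]-F;return d@e,d@n
def railmid(W,a,b):
    s,t=st(W);z=W[...,2];k=(s>a)&(s<b)&(abs(t)<.026)&(z>.0105)&(z<.018)
    A=np.stack([s[k],t[k]],1);o=[]
    for i in np.arange(a,b,.01):
        q=A[(A[:,0]>=i)&(A[:,0]<i+.01),1]
        if len(q)>4:o.append((i+.005,q.min(),q.max(),(q.min()+q.max())/2))
    return np.array(o)
def dev(W,s0,s1,z0,z1):
    s,t=st(W);z=W[...,2];k=(s>s0)&(s<s1)&(abs(t)<.08)&(z>z0)&(z<z1)
    return np.stack([s[k],t[k],z[k]],1)
E
python3 - <<'E'
from rel import *
for n_ in('scene','top'):
    W=cloud(dict(np.load(n_+'.npz')));r=railmid(W,.06,.17);print(n_,r[:,1:] if n_=='scene' else len(r),np.median(r,0) if len(r) else '')
    P=dev(W,.01,.085,.06,.106);print(len(P),P.min(0),P.max(0))
    for z in np.arange(.06,.108,.004):
        q=P[(P[:,2]>=z)&(P[:,2]<z+.004)]
        if len(q)>5: print('%.3f n%d s %.4f..%.4f t %.4f..%.4f'%(z,len(q),q[:,0].min(),q[:,0].max(),q[:,1].min(),q[:,1].max()))
E
```

```text
scene [[-0.0189  0.012  -0.0035]
 [-0.022   0.0149 -0.0035]
 [-0.0172  0.0126 -0.0023]
 [-0.0233  0.0119 -0.0057]
 [-0.021   0.0141 -0.0035]
 [-0.0218  0.0135 -0.0042]
 [-0.021   0.0221  0.0006]
 [-0.021   0.0133 -0.0039]
 [-0.0206  0.0115 -0.0046]
 [-0.021   0.0112 -0.0049]
 [-0.0199  0.0065 -0.0067]] [ 0.115  -0.021   0.0126 -0.0039]
380 [ 0.023  -0.0505  0.06  ] [0.0614 0.0482 0.1058]
0.060 n27 s 0.0247..0.0587 t -0.0465..0.0482
0.064 n22 s 0.0246..0.0594 t -0.0488..0.0456
0.068 n25 s 0.0389..0.0596 t -0.0451..0.0363
0.072 n32 s 0.0260..0.0595 t -0.0477..0.0418
0.076 n32 s 0.0248..0.0595 t -0.0454..0.0427
0.080 n30 s 0.0247..0.0595 t -0.0460..0.0430
0.084 n30 s 0.0254..0.0605 t -0.0505..0.0439
0.088 n29 s 0.0244..0.0604 t -0.0475..0.0399
0.092 n35 s 0.0295..0.0614 t -0.0492..0.0443
0.096 n31 s 0.0259..0.0612 t -0.0465..0.0416
0.100 n75 s 0.0230..0.0603 t -0.0471..0.0447
0.104 n12 s 0.0386..0.0602 t -0.0390..0.0405
top 0 
167 [ 0.0209 -0.0407  0.0612] [0.042  0.0485 0.1055]
0.064 n6 s 0.0215..0.0225 t -0.0356..0.0396
0.068 n8 s 0.0215..0.0230 t -0.0323..0.0484
0.072 n13 s 0.0215..0.0226 t -0.0382..0.0455
0.080 n8 s 0.0212..0.0229 t -0.0054..0.0450
0.084 n11 s 0.0211..0.0227 t -0.0407..0.0421
0.088 n13 s 0.0211..0.0336 t -0.0377..0.0485
0.092 n8 s 0.0212..0.0228 t -0.0316..0.0445
0.096 n32 s 0.0209..0.0420 t -0.0402..0.0480
0.100 n53 s 0.0210..0.0386 t -0.0405..0.0475
0.104 n7 s 0.0216..0.0238 t -0.0314..0.0468
```

>>> jog_arm(series=[[[0, -2.5, 10, 0, 0, 0, 35], [0, 0, 12, 0, 0, 0, 35], [0, 0, 10, 0, 0, 0, 35], [0, 0, 7, 0, 0, 0, 35], [0, 0, 4, 0, 0, 0, 35], [0, 0, 2, 0, 0, 0, 35], [0, 0, 1, 0, 0, 0, 35], [0, 0, 1, 0, 0, 0, 35], [0, 0, 0.5, 0, 0, 0, 35], [0, 0, 0, 0, 0, 0, 35]]])

```text
time_s: 8.25
eef_pos: [0.4402, 0.2709, 0.0615]
eef_rot: [0.0, 0.775, 0.632, 0.0]
wrist_force: [-0.4, -0.2, -2.4]
opening: 0.506
grasp_force: 61.6
```

>>> jog_arm(series=[[[0, 0, 1, 0, 0, 0, 35], [0, 0, 1, 0, 0, 0, 35], [0, 0, 1, 0, 0, 0, 35], [0, 0, 0, 0, 0, 0, 35], [0, 0, 0, 0, 0, 0, 35], [0, 0, 0, 0, 0, 0, 35], [0, 0, 0, 0, 0, 0, 35], [0, 0, 0, 0, 0, 0, 35], [0, 0, 0, 0, 0, 0, 35], [0, 0, 0, 0, 0, 0, 35]]])

```text
time_s: 9.25
eef_pos: [0.4401, 0.2708, 0.0583]
eef_rot: [0.0, 0.775, 0.632, 0.0]
wrist_force: [0.1, 0.2, -2.1]
opening: 0.509
grasp_force: 61.6
```

>>> jog_arm(series=[[[0, 0, 1, 0, 0, 0, 35], [0, 0, 1, 0, 0, 0, 35], [0, 0, 1, 0, 0, 0, 35], [0, 0, 0.5, 0, 0, 0, 35], [0, 0, 0, 0, 0, 0, 35], [0, 0, 0, 0, 0, 0, 35], [0, 0, 0, 0, 0, 0, 35], [0, 0, 0, 0, 0, 0, 35], [0, 0, 0, 0, 0, 0, 35], [0, 0, 0, 0, 0, 0, 35]]])

```text
time_s: 10.25
eef_pos: [0.4403, 0.271, 0.0579]
eef_rot: [0.0, 0.775, 0.632, -0.0]
wrist_force: [-11.3, -5.7, 28.4]
opening: 0.507
grasp_force: 65.0
```

>>> jog_arm(series=[[[0, -0.5, -1, 0, 0, 0, 35], [0, -0.5, 0, 0, 0, 0, 35], [0, 0, 0, 0, 0, 0, 35], [0, 0, 0, 0, 0, 0, 35], [0, 0, 0, 0, 0, 0, 35], [0, 0, 0, 0, 0, 0, 35], [0, 0, 0, 0, 0, 0, 35], [0, 0, 0, 0, 0, 0, 35], [0, 0, 0, 0, 0, 0, 35], [0, 0, 0, 0, 0, 0, 35]]])

```text
time_s: 11.25
eef_pos: [0.4402, 0.271, 0.0579]
eef_rot: [0.001, 0.775, 0.632, 0.001]
wrist_force: [-3.8, -4.3, 15.5]
opening: 0.508
grasp_force: 63.6
```

```bash
python3 go.py; python3 - <<'E'
from rel import *
for n_ in('scene','top'):
    W=cloud(cam(n_,n_+'2.png'))
    P=dev(W,.01,.085,.008,.06)
    for z in np.arange(.008,.06,.006):
        q=P[(P[:,2]>=z)&(P[:,2]<z+.006)]
        if len(q)>5: print(n_,'%.3f n%d s %.4f..%.4f t %.4f..%.4f'%(z,len(q),q[:,0].min(),q[:,0].max(),q[:,1].min(),q[:,1].max()))
    P=dev(W,.02,.07,.035,.065);print(np.histogram(P[:,2],np.arange(.035,.066,.003)))
    r=railmid(W,.06,.17);print(np.median(r,0) if len(r) else '')
f=cv2.imread('pics/scene2.png')[205:285,225:345];cv2.imwrite('pics/p2.png',cv2.resize(f,None,fx=6.6,fy=6.6,interpolation=cv2.INTER_CUBIC))
E
```

```text
tcp [0.4402 0.271  0.0579] psi 1.3681 t 11.2 open 43.3 F [-3.8 -4.3 15.5] grip 63.6
scene 0.008 n120 s 0.0204..0.0846 t -0.0731..0.0643
scene 0.014 n75 s 0.0250..0.0845 t -0.0513..0.0400
scene 0.020 n49 s 0.0274..0.0604 t -0.0493..0.0384
scene 0.026 n40 s 0.0250..0.0606 t -0.0499..0.0371
scene 0.032 n44 s 0.0260..0.0619 t -0.0506..0.0396
scene 0.038 n42 s 0.0279..0.0615 t -0.0509..0.0395
scene 0.044 n64 s 0.0117..0.0615 t -0.0486..0.0413
scene 0.050 n72 s 0.0102..0.0618 t -0.0485..0.0375
scene 0.056 n11 s 0.0452..0.0587 t -0.0271..0.0145
(array([24, 18, 24, 22, 39, 52, 17,  6, 14, 10]), array([0.035, 0.038, 0.041, 0.044, 0.047, 0.05 , 0.053, 0.056, 0.059,
       0.062, 0.065]))
[ 0.115  -0.0211  0.013  -0.0036]
top 0.008 n50 s 0.0101..0.0567 t -0.0633..0.0683
top 0.020 n13 s 0.0214..0.0229 t -0.0430..0.0410
top 0.026 n18 s 0.0105..0.0226 t -0.0335..0.0440
top 0.032 n18 s 0.0125..0.0300 t -0.0428..0.0454
top 0.038 n17 s 0.0211..0.0427 t -0.0333..0.0435
top 0.044 n51 s 0.0102..0.0410 t -0.0427..0.0419
top 0.050 n49 s 0.0102..0.0389 t -0.0429..0.0449
(array([ 8,  7, 10,  9, 26, 32,  6,  5,  4,  3]), array([0.035, 0.038, 0.041, 0.044, 0.047, 0.05 , 0.053, 0.056, 0.059,
       0.062, 0.065]))
```

View pics/p2.png

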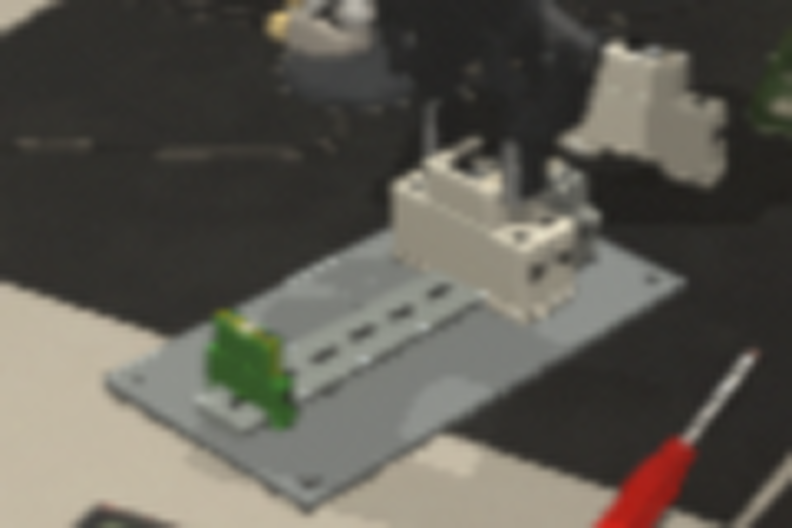

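The picture shows the breaker down on the rail beside the feed block, with its lower edge at the plate near (450,290). I'll release it, back off and check its height.

>>> jog_arm(series=[[[0, 0, -0.5, 0, 0, 0, 85], [0, 0, 0, 0, 0, 0, 85], [0, 0, 0, 0, 0, 0, 85], [0, 0, 0, 0, 0, 0, 85], [0, 0, -10, 0, 0, 0, 85], [0, 0, -25, 0, 0, 0, 85], [0, 0, -40, 0, 0, 0, 85], [0, 0, -45, 0, 0, 0, 85], [0, 0, -45, 0, 0, 0, 85], [0, 0, -35, 0, 0, 0, 85]]])

```text
time_s: 12.35
eef_pos: [0.4395, 0.2713, 0.2601]
eef_rot: [0.001, 0.775, 0.632, 0.002]
wrist_force: [0.7, -0.2, 0.3]
opening: 1.0
grasp_force: 0.0
```

```bash
python3 go.py .6454,-.0779,.26,1.997; python3 - <<'E'
from rel import *
for n_ in('scene','top'):
    W=cloud(cam(n_,n_+'3.png'))
    for nm,a,b,z0,z1 in(('sh',.025,.056,.043,.054),('nose',.025,.056,.064,.076),('feed',-.012,.012,.04,.056),('earth',.186,.194,.04,.056)):
        P=dev(W,a,b,z0,z1)
        if len(P)>5: print(n_,nm,len(P),np.median(P,0),P.min(0),P.max(0))
    for s0 in (.0245,):
        P=dev(W,.02,.066,.03,.08);u=rect(P);print('rect',u)
    r=railmid(W,.06,.17);print(np.median(r,0) if len(r) else '')
E
```

```text
tcp [0.4395 0.2713 0.2601] psi 1.3679 t 12.3 open 85.4 F [ 0.7 -0.2  0.3] grip 0.0
.6454,-.0779,.26,1.997 rz -0.629 then tx -403.1 ty 43.1 tz 0.1 mm
scene sh 75 [ 0.0457 -0.0349  0.0505] [ 0.0255 -0.0514  0.0433] [0.0557 0.039  0.0537]
scene nose 76 [ 0.0418 -0.0137  0.0724] [ 0.025  -0.0299  0.0641] [0.0557 0.0197 0.076 ]
scene feed 35 [-0.0018 -0.016   0.0507] [-0.0115 -0.0249  0.0407] [0.0113 0.0116 0.0524]
scene earth 25 [ 0.1907 -0.0082  0.0504] [ 0.1865 -0.0261  0.0404] [0.1937 0.0139 0.052 ]
rect [ 0.0418 -0.0061  0.0906  0.0385  1.5673]
[ 0.115  -0.0204  0.0127 -0.0045]
top sh 151 [0.0403 0.0238 0.0496] [ 0.0251 -0.0444  0.0431] [0.0558 0.0454 0.0538]
top nose 136 [ 0.0396 -0.0024  0.0719] [ 0.025  -0.0219  0.0659] [0.0559 0.023  0.0759]
top feed 97 [-0.0003 -0.0001  0.0495] [-0.012  -0.0184  0.0406] [0.0119 0.0177 0.0547]
rect [ 0.0395  0.0006  0.0899  0.0371 -1.5672]
[ 0.095  -0.0178  0.0167 -0.0007]
```

>>> jog_arm(series=[[[0, 0, 0, 0, 0, -0.126, 85], [0, 0, 0, 0, 0, -0.126, 85], [0, 0, 0, 0, 0, -0.126, 85], [0, 0, 0, 0, 0, -0.126, 85], [0, 0, 0, 0, 0, -0.125, 85], [-20, 2.1, 0, 0, 0, 0, 85], [-35, 3.8, 0, 0, 0, 0, 85], [-40, 4.3, 0, 0, 0, 0, 85], [-40, 4.3, 0, 0, 0, 0, 85], [-40, 4.3, 0, 0, 0, 0, 85]]])

```text
time_s: 13.45
eef_pos: [0.5286, 0.1182, 0.2559]
eef_rot: [-0.0, 0.541, 0.841, -0.0]
wrist_force: [0.8, 0.2, 0.6]
opening: 0.991
grasp_force: 0.0
```

>>> jog_arm(series=[[[-40, 4.3, 0, 0, 0, 0, 85], [-40, 4.3, 0, 0, 0, 0, 85], [-40, 4.3, 0, 0, 0, 0, 85], [-40, 4.3, 10, 0, 0, 0, 85], [-35, 3.7, 20, 0, 0, 0, 85], [-23, 2.4, 25, 0, 0, 0, 85], [-10, 1, 25, 0, 0, 0, 85], [0, 0, 25, 0, 0, 0, 85], [0, 0, 25, 0, 0, 0, 85], [0, 0, 10, 0, 0, 0, 85]]])

```text
time_s: 14.45
eef_pos: [0.6426, -0.0776, 0.1126]
eef_rot: [-0.003, 0.542, 0.841, -0.001]
wrist_force: [-1.2, -0.1, -0.6]
opening: 0.992
grasp_force: 0.0
```

```bash
python3 go.py .6454,-.0779,.047,1.997
```

```text
tcp [ 0.6426 -0.0776  0.1126] psi 1.9964 t 14.4 open 84.7 F [-1.2 -0.1 -0.6] grip 0.0
.6454,-.0779,.047,1.997 rz -0.001 then tx -1.4 ty 2.5 tz 65.6 mm
```

>>> jog_arm(series=[[[-1.2, 2, 15, 0, 0, 0, 85], [0, 0, 22, 0, 0, 0, 85], [0, 0, 16, 0, 0, 0, 85], [0, 0, 8, 0, 0, 0, 85], [0, 0, 3, 0, 0, 0, 85], [0, 0, 0, 0, 0, 0, 35], [0, 0, 0, 0, 0, 0, 35], [0, 0, 0, 0, 0, 0, 35], [0, 0, 0, 0, 0, 0, 35], [0, 0, 0, 0, 0, 0, 35]]])

```text
time_s: 15.45
eef_pos: [0.6483, -0.0789, 0.0539]
eef_rot: [0.001, 0.542, 0.841, 0.0]
wrist_force: [-1.1, -0.6, 5.8]
opening: 0.507
grasp_force: 62.0
```

>>> jog_arm(series=[[[0, 0, -5, 0, 0, 0, 35], [0, 0, -15, 0, 0, 0, 35], [0, 0, -25, 0, 0, 0, 35], [0, 0, -30, 0, 0, 0, 35], [0, 0, -30, 0, 0, 0, 35], [0, 0, -30, 0, 0, 0, 35], [0, 0, -30, 0, 0, 0, 35], [0, 0, -30, 0, 0, 0, 35], [0, 0, -25, 0, 0, 0, 35], [0, 0, -12, 0, 0, 0, 35]]])

```text
time_s: 16.45
eef_pos: [0.6479, -0.0785, 0.2881]
eef_rot: [0.002, 0.542, 0.841, 0.001]
wrist_force: [0.6, -1.1, -2.6]
opening: 0.503
grasp_force: 61.5
```

```bash
python3 go.py .4505,.3211,.28,1.368
```

```text
tcp [ 0.6479 -0.0785  0.2881] psi 1.997 t 16.4 open 43.0 F [ 0.6 -1.1 -2.6] grip 61.5
.4505,.3211,.28,1.368 rz 0.629 then tx 351.6 ty -273.9 tz 8.1 mm
```

>>> jog_arm(series=[[[0, 0, 0, 0, 0, 0.126, 35], [0, 0, 0, 0, 0, 0.126, 35], [0, 0, 0, 0, 0, 0.126, 35], [0, 0, 0, 0, 0, 0.126, 35], [0, 0, 0, 0, 0, 0.125, 35], [15, -11.7, 0, 0, 0, 0, 35], [25, -19.5, 0, 0, 0, 0, 35], [30, -23.4, 0, 0, 0, 0, 35], [30, -23.4, 0, 0, 0, 0, 35], [30, -23.4, 0, 0, 0, 0, 35]]])

```text
time_s: 17.45
eef_pos: [0.5722, 0.0713, 0.2837]
eef_rot: [-0.001, 0.774, 0.633, -0.0]
wrist_force: [0.8, 0.2, -1.9]
opening: 0.504
grasp_force: 61.6
```

>>> jog_arm(series=[[[30, -23.4, 0, 0, 0, 0, 35], [30, -23.4, 0, 0, 0, 0, 35], [30, -23.4, 0, 0, 0, 0, 35], [30, -23.4, 0, 0, 0, 0, 35], [30, -23.4, 0, 0, 0, 0, 35], [30, -23.4, 0, 0, 0, 0, 35], [25, -19, 0, 0, 0, 0, 35], [12, -9.5, 0, 0, 0, 0, 35], [4.6, -3.6, 0, 0, 0, 0, 35], [0, 0, 0, 0, 0, 0, 35]]])

```text
time_s: 18.45
eef_pos: [0.4493, 0.3213, 0.2841]
eef_rot: [0.0, 0.775, 0.632, -0.0]
wrist_force: [0.3, -0.4, -2.3]
opening: 0.504
grasp_force: 61.6
```

```bash
python3 go.py .4504,.3206,.075,1.368
```

```text
tcp [0.4493 0.3213 0.2841] psi 1.3695 t 18.4 open 43.1 F [ 0.3 -0.4 -2.3] grip 61.6
.4504,.3206,.075,1.368 rz 0.001 then tx -0.5 ty 1.2 tz 209.1 mm
```

>>> jog_arm(series=[[[-0.5, 1.2, 10, 0, 0, 0, 35], [0, 0, 20, 0, 0, 0, 35], [0, 0, 25, 0, 0, 0, 35], [0, 0, 25, 0, 0, 0, 35], [0, 0, 25, 0, 0, 0, 35], [0, 0, 18, 0, 0, 0, 35], [0, 0, 10, 0, 0, 0, 35], [0, 0, 5, 0, 0, 0, 35], [0, 0, 0, 0, 0, 0, 35], [0, 0, 0, 0, 0, 0, 35]]])

```text
time_s: 19.45
eef_pos: [0.4517, 0.3205, 0.1472]
eef_rot: [0.0, 0.775, 0.632, 0.001]
wrist_force: [-0.2, 0.6, -2.9]
opening: 0.5
grasp_force: 61.5
```

```bash
python3 go.py .4504,.3206,.069,1.368; python3 - <<'E'
from rel import *
for n_ in('scene','top'):
    W=cloud(cam(n_))
    P=dev(W,.045,.15,.088,.133)
    for z in np.arange(.085,.135,.005):
        q=P[(P[:,2]>=z)&(P[:,2]<z+.005)]
        if len(q)>5: print(n_,'%.3f n%d s %.4f..%.4f t %.4f..%.4f'%(z,len(q),q[:,0].min(),q[:,0].max(),q[:,1].min(),q[:,1].max()))
    P=dev(W,.02,.07,.03,.08);print(rect(P))
E
```

```text
tcp [0.4517 0.3205 0.1472] psi 1.3675 t 19.4 open 42.7 F [-0.2  0.6 -2.9] grip 61.5
.4504,.3206,.069,1.368 rz -0.001 then tx -0.2 ty -1.2 tz 78.2 mm
scene 0.090 n6 s 0.0653..0.1195 t -0.0448..0.0271
scene 0.095 n38 s 0.0685..0.1222 t -0.0500..0.0407
scene 0.100 n43 s 0.0671..0.1221 t -0.0486..0.0393
scene 0.105 n47 s 0.0661..0.1242 t -0.0497..0.0392
scene 0.110 n46 s 0.0656..0.1210 t -0.0489..0.0410
scene 0.115 n51 s 0.0673..0.1222 t -0.0483..0.0443
scene 0.120 n45 s 0.0685..0.1223 t -0.0485..0.0458
scene 0.125 n50 s 0.0679..0.1228 t -0.0487..0.0377
scene 0.130 n34 s 0.0669..0.1229 t -0.0487..0.0434
[ 0.0417 -0.0067  0.0908  0.0402 -1.5601]
top 0.095 n10 s 0.0653..0.0666 t -0.0428..0.0422
top 0.100 n14 s 0.0650..0.0667 t -0.0369..0.0450
top 0.105 n12 s 0.0652..0.0667 t -0.0426..0.0417
top 0.110 n18 s 0.0651..0.0666 t -0.0391..0.0445
top 0.115 n17 s 0.0655..0.0667 t -0.0421..0.0440
top 0.120 n12 s 0.0652..0.0668 t -0.0363..0.0325
top 0.125 n17 s 0.0651..0.0672 t -0.0417..0.0463
top 0.130 n21 s 0.0648..0.0993 t -0.0407..0.0444
[0.0401 0.0007 0.0898 0.0374 1.5668]
```

>>> jog_arm(series=[[[-2, -1.1, 5, 0, 0, 0, 35], [0, 0, 15, 0, 0, 0, 35], [0, 0, 20, 0, 0, 0, 35], [0, 0, 17, 0, 0, 0, 35], [0, 0, 10, 0, 0, 0, 35], [0, 0, 6, 0, 0, 0, 35], [0, 0, 3, 0, 0, 0, 35], [0, 0, 2, 0, 0, 0, 35], [0, 0, 1, 0, 0, 0, 35], [0, 0, 0, 0, 0, 0, 35]]])

```text
time_s: 20.55
eef_pos: [0.4497, 0.3189, 0.0677]
eef_rot: [0.0, 0.775, 0.632, 0.0]
wrist_force: [-0.6, 0.2, -2.7]
opening: 0.505
grasp_force: 61.5
```

>>> jog_arm(series=[[[0, 0, 1, 0, 0, 0, 35], [0, 0, 1, 0, 0, 0, 35], [0, 0, 1, 0, 0, 0, 35], [0, 0, 1, 0, 0, 0, 35], [0, 0, 0, 0, 0, 0, 35], [0, 0, 0, 0, 0, 0, 35], [0, 0, 0, 0, 0, 0, 35], [0, 0, 0, 0, 0, 0, 35], [0, 0, 0, 0, 0, 0, 35], [0, 0, 0, 0, 0, 0, 35]]])

```text
time_s: 21.55
eef_pos: [0.4494, 0.3187, 0.0633]
eef_rot: [0.0, 0.775, 0.632, 0.0]
wrist_force: [-0.6, -1.4, -1.8]
opening: 0.506
grasp_force: 61.5
```

>>> jog_arm(series=[[[0, 0, 1, 0, 0, 0, 35], [0, 0, 1, 0, 0, 0, 35], [0, 0, 0.5, 0, 0, 0, 35], [0, 0, 0.5, 0, 0, 0, 35], [0, 0, 0, 0, 0, 0, 35], [0, 0, 0, 0, 0, 0, 35], [0, 0, 0, 0, 0, 0, 35], [0, 0, 0, 0, 0, 0, 35], [0, 0, 0, 0, 0, 0, 35], [0, 0, 0, 0, 0, 0, 35]]])

```text
time_s: 22.55
eef_pos: [0.4495, 0.3188, 0.0614]
eef_rot: [0.0, 0.775, 0.632, -0.0]
wrist_force: [-3.4, -2.0, 8.7]
opening: 0.506
grasp_force: 62.7
```

>>> jog_arm(series=[[[0, 0, 1, 0, 0, 0, 35], [0, 0, 0, 0, 0, 0, 35], [0, 0, 0, 0, 0, 0, 85], [0, 0, 0, 0, 0, 0, 85], [0, 0, 0, 0, 0, 0, 85], [0, 0, 0, 0, 0, 0, 85], [0, 0, -20, 0, 0, 0, 85], [0, 0, -40, 0, 0, 0, 85], [0, 0, -45, 0, 0, 0, 85], [0, 0, -45, 0, 0, 0, 85]]])

```text
time_s: 23.55
eef_pos: [0.4489, 0.3185, 0.2104]
eef_rot: [-0.0, 0.775, 0.632, -0.001]
wrist_force: [1.3, 0.1, 0.6]
opening: 0.994
grasp_force: 0.0
```

>>> jog_arm(series=[[[0, 0, -30, 0, 0, -0.12, 85], [0, 0, -10, 0, 0, -0.12, 85], [0, 0, 0, 0, 0, -0.12, 85], [0, 0, 0, 0, 0, -0.1, 85], [0, 0, 0, 0, 0, 0, 85], [0, 0, 0, 0, 0, 0, 85], [0, 0, 0, 0, 0, 0, 85], [0, 0, 0, 0, 0, 0, 85], [0, 0, 0, 0, 0, 0, 85], [0, 0, 0, 0, 0, 0, 85]]])

```text
time_s: 24.55
eef_pos: [0.4493, 0.3187, 0.2492]
eef_rot: [-0.0, 0.611, 0.792, -0.0]
wrist_force: [0.0, 0.6, 0.2]
opening: 0.996
grasp_force: 0.0
```

```bash
python3 go.py .5131,-.4585,.26,1.828; python3 - <<'E'
from rel import *
for n_ in('scene','top'):
    W=cloud(cam(n_,n_+'4.png'))
    for nm,a,b,z0,z1 in(('sh',.07,.112,.043,.054),('nose',.07,.112,.064,.076)):
        P=dev(W,a,b,z0,z1)
        if len(P)>5: print(n_,nm,len(P),np.median(P,0),P.min(0),P.max(0))
    print('br',rect(dev(W,.02,.0605,.03,.08)),'ps',rect(dev(W,.0605,.12,.03,.08)))
E
```

```text
tcp [0.4493 0.3187 0.2492] psi 1.8274 t 24.6 open 85.0 F [0.  0.6 0.2] grip 0.0
.5131,-.4585,.26,1.828 rz -0.001 then tx -767.9 ty -136.0 tz -10.8 mm
scene sh 87 [ 0.0914 -0.0375  0.0503] [ 0.07   -0.0492  0.0433] [0.1119 0.0412 0.0537]
scene nose 119 [ 0.0915 -0.0108  0.0724] [ 0.07   -0.029   0.0643] [0.1115 0.0191 0.0756]
br [ 0.0416 -0.0149  0.073   0.0373  1.5642] ps [ 0.0904 -0.0045  0.0923  0.0592  1.5686]
top sh 197 [0.0911 0.0227 0.0492] [ 0.07   -0.0447  0.0432] [0.112 0.045 0.054]
top nose 209 [0.0908 0.0001 0.0718] [ 0.0701 -0.022   0.0654] [0.1119 0.0227 0.0759]
br [ 0.0397  0.0007  0.0897  0.0365 -1.5701] ps [ 0.0904  0.0002  0.0897  0.0556 -1.5702]
```

>>> jog_arm(series=[[[-20, -3.5, 0, 0, 0, 0, 85], [-35, -6.2, 0, 0, 0, 0, 85], [-42, -7.44, 0, 0, 0, 0, 85], [-42, -7.44, 0, 0, 0, 0, 85], [-42, -7.44, 0, 0, 0, 0, 85], [-42, -7.44, 0, 0, 0, 0, 85], [-42, -7.44, 0, 0, 0, 0, 85], [-42, -7.44, 0, 0, 0, 0, 85], [-42, -7.44, 0, 0, 0, 0, 85], [-42, -7.44, 0, 0, 0, 0, 85]]])

```text
time_s: 25.65
eef_pos: [0.4817, -0.0788, 0.2496]
eef_rot: [0.0, 0.611, 0.792, 0.0]
wrist_force: [1.2, 0.6, -0.3]
opening: 0.996
grasp_force: 0.0
```

>>> jog_arm(series=[[[-42, -7.44, 0, 0, 0, 0, 85], [-42, -7.44, 0, 0, 0, 0, 85], [-42, -7.44, 0, 0, 0, 0, 85], [-42, -7.44, 0, 0, 0, 0, 85], [-42, -7.44, 0, 0, 0, 0, 85], [-42, -7.44, 0, 0, 0, 0, 85], [-42, -7.44, 0, 0, 0, 0, 85], [-40, -7, 0, 0, 0, 0, 85], [-28, -5, 10, 0, 0, 0, 85], [-15, -2.7, 20, 0, 0, 0, 85]]])

```text
time_s: 26.65
eef_pos: [0.5133, -0.4624, 0.2206]
eef_rot: [0.002, 0.612, 0.791, -0.001]
wrist_force: [0.2, -0.2, 0.2]
opening: 0.997
grasp_force: 0.0
```

```bash
python3 go.py .5131,-.4585,.08,1.828 .5131,-.4585,.028,1.828
```

```text
tcp [ 0.5133 -0.4624  0.2206] psi 1.8256 t 26.6 open 85.2 F [ 0.2 -0.2  0.2] grip 0.0
.5131,-.4585,.08,1.828 rz -0.002 then tx 3.8 ty 0.8 tz 140.6 mm
.5131,-.4585,.028,1.828 rz -0.000 then tx 0.0 ty 0.0 tz 52.0 mm
```

>>> jog_arm(series=[[[3.5, 0.8, 15, 0, 0, 0, 85], [0, 0, 25, 0, 0, 0, 85], [0, 0, 35, 0, 0, 0, 85], [0, 0, 35, 0, 0, 0, 85], [0, 0, 25, 0, 0, 0, 85], [0, 0, 18, 0, 0, 0, 85], [0, 0, 12, 0, 0, 0, 85], [0, 0, 8, 0, 0, 0, 85], [0, 0, 4, 0, 0, 0, 85], [0, 0, 0, 0, 0, 0, 85]]])

```text
time_s: 27.65
eef_pos: [0.5132, -0.4552, 0.0427]
eef_rot: [0.0, 0.611, 0.792, -0.0]
wrist_force: [0.0, 0.1, 0.2]
opening: 0.997
grasp_force: 0.0
```

```bash
python3 go.py .5131,-.4585,.026,1.828
```

```text
tcp [ 0.5132 -0.4552  0.0427] psi 1.8279 t 27.6 open 85.1 F [0.  0.1 0.2] grip 0.0
.5131,-.4585,.026,1.828 rz -0.000 then tx -3.1 ty -0.9 tz 16.7 mm
```

>>> jog_arm(series=[[[-3, -0.9, 7, 0, 0, 0, 85], [0, 0, 6, 0, 0, 0, 85], [0, 0, 3.5, 0, 0, 0, 85], [0, 0, 0, 0, 0, 0, 85], [0, 0, 0, 0, 0, 0, 38], [0, 0, 0, 0, 0, 0, 38], [0, 0, 0, 0, 0, 0, 38], [0, 0, 0, 0, 0, 0, 38], [0, 0, 0, 0, 0, 0, 38], [0, 0, 0, 0, 0, 0, 38]]])

```text
time_s: 28.65
eef_pos: [0.5133, -0.4587, 0.0266]
eef_rot: [0.001, 0.611, 0.792, -0.0]
wrist_force: [0.1, -0.5, 4.0]
opening: 0.543
grasp_force: 62.5
```

>>> jog_arm(series=[[[0, 0, -5, 0, 0, 0, 38], [0, 0, -15, 0, 0, 0, 38], [0, 0, -25, 0, 0, 0, 38], [0, 0, -30, 0, 0, 0, 38], [0, 0, -30, 0, 0, 0, 38], [0, 0, -30, 0, 0, 0, 38], [0, 0, -30, 0, 0, 0, 38], [0, 0, -30, 0, 0, 0, 38], [0, 0, -25, 0, 0, 0, 38], [0, 0, -12, 0, 0, 0, 38]]])

```text
time_s: 29.65
eef_pos: [0.5134, -0.4588, 0.2619]
eef_rot: [0.002, 0.611, 0.792, -0.001]
wrist_force: [0.1, -0.2, -1.0]
opening: 0.539
grasp_force: 62.1
```

```bash
python3 go.py .4605,.3698,.26,1.368;python3 -c "
from h import *
cam('scene','x.png');W=cloud(dict(np.load('scene.npz')));P=near(W,(.51,-.457),.06,.12,.35);print(len(P),P.min(0),P.max(0))"
```

```text
tcp [ 0.5134 -0.4588  0.2619] psi 1.8279 t 29.6 open 46.1 F [ 0.1 -0.2 -1. ] grip 62.1
.4605,.3698,.26,1.368 rz 0.460 then tx 801.0 ty -218.7 tz 1.9 mm
165 [ 0.5102821  -0.47173117  0.23644888] [ 0.56751623 -0.42497154  0.34987167]
```

>>> jog_arm(series=[[[0, 0, 0, 0, 0, 0.115, 38], [0, 0, 0, 0, 0, 0.115, 38], [0, 0, 0, 0, 0, 0.115, 38], [0, 0, 0, 0, 0, 0.115, 38], [15, -4.1, 0, 0, 0, 0, 38], [30, -8.2, 0, 0, 0, 0, 38], [40, -10.9, 0, 0, 0, 0, 38], [40, -10.9, 0, 0, 0, 0, 38], [40, -10.9, 0, 0, 0, 0, 38], [40, -10.9, 0, 0, 0, 0, 38]]])

```text
time_s: 30.7
eef_pos: [0.4984, -0.244, 0.2563]
eef_rot: [-0.001, 0.775, 0.632, -0.0]
wrist_force: [0.6, 0.3, 0.1]
opening: 0.542
grasp_force: 62.1
```

>>> jog_arm(series=[[[40, -10.9, 0, 0, 0, 0, 38], [40, -10.9, 0, 0, 0, 0, 38], [40, -10.9, 0, 0, 0, 0, 38], [40, -10.9, 0, 0, 0, 0, 38], [40, -10.9, 0, 0, 0, 0, 38], [40, -10.9, 0, 0, 0, 0, 38], [40, -10.9, 0, 0, 0, 0, 38], [40, -10.9, 0, 0, 0, 0, 38], [40, -10.9, 0, 0, 0, 0, 38], [40, -10.9, 0, 0, 0, 0, 38]]])

```text
time_s: 31.7
eef_pos: [0.4721, 0.1693, 0.2567]
eef_rot: [-0.0, 0.775, 0.632, -0.001]
wrist_force: [-0.3, 0.1, -1.2]
opening: 0.54
grasp_force: 62.1
```

>>> jog_arm(series=[[[40, -10.9, 0, 0, 0, 0, 38], [40, -10.9, 0, 0, 0, 0, 38], [40, -10.9, 0, 0, 0, 0, 38], [35, -9.6, 0, 0, 0, 0, 38], [25, -6.8, 0, 0, 0, 0, 38], [11, -3, 10, 0, 0, 0, 38], [5, -1.4, 15, 0, 0, 0, 38], [0, 0, 20, 0, 0, 0, 38], [0, 0, 20, 0, 0, 0, 38], [0, 0, 10, 0, 0, 0, 38]]])

```text
time_s: 32.7
eef_pos: [0.4589, 0.3682, 0.1789]
eef_rot: [-0.0, 0.776, 0.631, -0.003]
wrist_force: [-0.8, -0.5, -0.7]
opening: 0.544
grasp_force: 62.1
```

```bash
python3 go.py .4606,.37,.115,1.368
```

```text
tcp [0.4589 0.3682 0.1789] psi 1.3665 t 32.7 open 46.5 F [-0.8 -0.5 -0.7] grip 62.1
.4606,.37,.115,1.368 rz -0.001 then tx 2.1 ty 1.3 tz 63.9 mm
```

>>> jog_arm(series=[[[1, 0.7, 10, 0, 0, 0, 38], [0, 0, 20, 0, 0, 0, 38], [0, 0, 18, 0, 0, 0, 38], [0, 0, 8, 0, 0, 0, 38], [0, 0, 3, 0, 0, 0, 38], [0, 0, 0, 0, 0, 0, 38], [0, 0, 0, 0, 0, 0, 38], [0, 0, 0, 0, 0, 0, 38], [0, 0, 0, 0, 0, 0, 38], [0, 0, 0, 0, 0, 0, 38]]])

```text
time_s: 33.7
eef_pos: [0.4615, 0.3714, 0.1243]
eef_rot: [0.0, 0.775, 0.632, 0.0]
wrist_force: [-0.3, -0.6, -2.1]
opening: 0.541
grasp_force: 62.1
```

```bash
python3 go.py .4606,.37,.04,1.368; python3 - <<'E'
from rel import *
for n_ in('scene','top'):
    W=cloud(cam(n_))
    P=dev(W,.095,.2,.085,.125)
    for z in np.arange(.085,.125,.005):
        q=P[(P[:,2]>=z)&(P[:,2]<z+.005)]
        if len(q)>5: print(n_,'%.3f n%d s %.4f..%.4f t %.4f..%.4f'%(z,len(q),q[:,0].min(),q[:,0].max(),q[:,1].min(),q[:,1].max()))
    print(rect(dev(W,.062,.125,.03,.08)))
E
```

```text
tcp [0.4615 0.3714 0.1243] psi 1.3679 t 33.7 open 46.2 F [-0.3 -0.6 -2.1] grip 62.1
.4606,.37,.04,1.368 rz -0.000 then tx -1.6 ty -0.6 tz 84.3 mm
scene 0.095 n17 s 0.1240..0.1599 t -0.0414..0.0337
scene 0.100 n30 s 0.1288..0.1609 t -0.0426..0.0367
scene 0.105 n39 s 0.1282..0.1612 t -0.0439..0.0372
scene 0.110 n39 s 0.1288..0.1617 t -0.0440..0.0368
scene 0.115 n65 s 0.1253..0.1610 t -0.0434..0.0371
scene 0.120 n31 s 0.1251..0.1625 t -0.0450..0.0231
[ 0.0928 -0.0046  0.0935  0.0582  1.5548]
top 0.100 n13 s 0.1243..0.1256 t -0.0361..0.0310
top 0.105 n15 s 0.1235..0.1259 t -0.0301..0.0396
top 0.110 n23 s 0.1232..0.1526 t -0.0358..0.0400
top 0.115 n48 s 0.1236..0.1469 t -0.0377..0.0393
top 0.120 n36 s 0.1231..0.1510 t -0.0368..0.0320
[ 0.0903  0.0001  0.0898  0.0556 -1.5697]
```

>>> jog_arm(series=[[[-1.5, -0.8, 8, 0, 0, 0, 38], [0, 0, 18, 0, 0, 0, 38], [0, 0, 20, 0, 0, 0, 38], [0, 0, 16, 0, 0, 0, 38], [0, 0, 10, 0, 0, 0, 38], [0, 0, 6, 0, 0, 0, 38], [0, 0, 4, 0, 0, 0, 38], [0, 0, 2, 0, 0, 0, 38], [0, 0, 0, 0, 0, 0, 38], [0, 0, 0, 0, 0, 0, 38]]])

```text
time_s: 34.8
eef_pos: [0.4606, 0.3702, 0.0404]
eef_rot: [0.0, 0.775, 0.632, 0.001]
wrist_force: [-0.9, -0.3, -0.8]
opening: 0.543
grasp_force: 62.1
```

>>> jog_arm(series=[[[0, 0, 1, 0, 0, 0, 38], [0, 0, 1, 0, 0, 0, 38], [0, 0, 1, 0, 0, 0, 38], [0, 0, 1, 0, 0, 0, 38], [0, 0, 1, 0, 0, 0, 38], [0, 0, 0, 0, 0, 0, 38], [0, 0, 0, 0, 0, 0, 38], [0, 0, 0, 0, 0, 0, 38], [0, 0, 0, 0, 0, 0, 38], [0, 0, 0, 0, 0, 0, 38]]])

```text
time_s: 35.8
eef_pos: [0.4603, 0.37, 0.0362]
eef_rot: [0.0, 0.775, 0.632, -0.0]
wrist_force: [-4.8, -3.9, 11.0]
opening: 0.543
grasp_force: 63.3
```

>>> jog_arm(series=[[[0, 0, 1, 0, 0, 0, 38], [0, 0, 0.5, 0, 0, 0, 38], [0, 0, 0, 0, 0, 0, 38], [0, 0, 0, 0, 0, 0, 38], [0, 0, 0, 0, 0, 0, 38], [0, 0, 0, 0, 0, 0, 38], [0, 0, 0, 0, 0, 0, 38], [0, 0, 0, 0, 0, 0, 38], [0, 0, 0, 0, 0, 0, 38], [0, 0, 0, 0, 0, 0, 38]]])

```text
time_s: 36.8
eef_pos: [0.4603, 0.37, 0.0361]
eef_rot: [0.0, 0.775, 0.632, -0.0]
wrist_force: [-8.7, -6.0, 21.8]
opening: 0.547
grasp_force: 64.5
```

```bash
python3 go.py; python3 - <<'E'
from rel import *
for n_ in('scene','top'):
    W=cloud(cam(n_))
    P=dev(W,.121,.16,.02,.06)
    P=P[(abs(P[:,1])<.037)&(abs(P[:,1]+(.003 if n_=='scene' else 0))>.026)]
    print(n_,len(P),np.histogram(P[:,2]*1e3,np.arange(20,40,2)))
E
```

```text
tcp [0.4603 0.37   0.0361] psi 1.3682 t 36.8 open 46.7 F [-8.7 -6.  21.8] grip 64.5
scene 57 (array([ 1,  3,  1,  3,  9, 10,  6,  0,  1]), array([20, 22, 24, 26, 28, 30, 32, 34, 36, 38]))
top 37 (array([ 0,  0,  1,  2,  7, 11,  5,  1,  0]), array([20, 22, 24, 26, 28, 30, 32, 34, 36, 38]))
```

>>> jog_arm(series=[[[0, 0, 0, 0, 0, 0, 85], [0, 0, 0, 0, 0, 0, 85], [0, 0, 0, 0, 0, 0, 85], [0, 0, 0, 0, 0, 0, 85], [0, 0, -20, 0, 0, 0, 85], [0, 0, -40, 0, 0, 0, 85], [0, 0, -45, 0, 0, 0, 85], [0, 0, -45, 0, 0, 0, 85], [0, 0, -45, 0, 0, 0, 85], [0, 0, -25, 0, 0, 0, 85]]])

```text
time_s: 37.9
eef_pos: [0.4614, 0.3707, 0.2577]
eef_rot: [0.001, 0.775, 0.632, 0.003]
wrist_force: [0.6, 0.0, -0.9]
opening: 0.998
grasp_force: 0.0
```

```bash
python3 go.py .5793,-.3225,.25,1.26; python3 - <<'E'
from rel import *
for n_ in('scene','top'):
    W=cloud(cam(n_,n_+'5.png'))
    P=dev(W,.121,.16,.02,.06)
    o=.004 if n_=='scene' else 0
    Q=P[(abs(P[:,1]+o)<.037)&(abs(P[:,1]+o)>.027)]
    for i in(-1,1):q=Q[(i*Q[:,1]>0)&(Q[:,2]<.038)];print(n_,'shoulder',i,len(q),np.median(q,0))
    q=P[(P[:,2]>.042)];print('rim',len(q),np.median(q,0),rect(q))
    print(rect(P))
    print('ps',rect(dev(W,.062,.119,.03,.08)))
f=cv2.imread('pics/scene5.png')[205:285,225:345];cv2.imwrite('pics/p5.png',cv2.resize(f,None,fx=6.6,fy=6.6,interpolation=cv2.INTER_CUBIC))
E
```

```text
tcp [0.4614 0.3707 0.2577] psi 1.3679 t 37.9 open 85.3 F [ 0.6  0.  -0.9] grip 0.0
.5793,-.3225,.25,1.26 rz 0.108 then tx -623.9 ty 324.2 tz 7.7 mm
scene shoulder -1 44 [ 0.1426 -0.0378  0.0289]
scene shoulder 1 10 [0.1566 0.0295 0.0272]
rim 96 [ 0.1398 -0.0029  0.047 ] [ 0.1401 -0.0067  0.0583  0.0372  1.5626]
[ 0.1415 -0.0045  0.0805  0.0383  1.537 ]
ps [ 0.0911 -0.0043  0.0948  0.0557 -1.5676]
top shoulder -1 34 [ 0.1407 -0.0323  0.0292]
top shoulder 1 34 [0.1391 0.0323 0.0301]
rim 91 [0.1438 0.0007 0.0472] [0.1409 0.0003 0.0477 0.0326 1.5537]
[ 0.1406  0.0006  0.0776  0.0341 -1.56  ]
ps [0.0905 0.0002 0.0897 0.0552 1.5684]
```

View pics/p5.png

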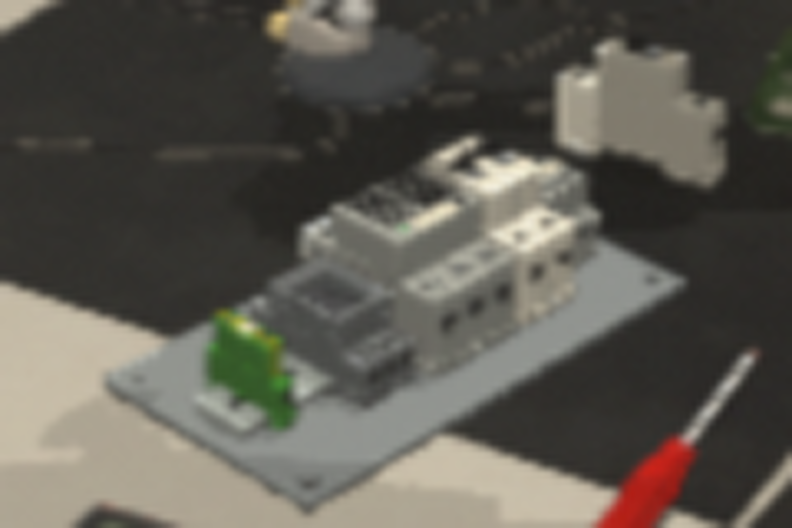

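The scene view shows the row complete apart from the relay. The socket sits level at (335,325) with its well open, and the heights match a seated device. Now I'll fetch the relay.

>>> jog_arm(series=[[[0, 0, 0, 0, 0, 0.108, 85], [-20, 10.4, 0, 0, 0, 0, 85], [-35, 18.2, 0, 0, 0, 0, 85], [-40, 20.8, 0, 0, 0, 0, 85], [-40, 20.8, 0, 0, 0, 0, 85], [-40, 20.8, 0, 0, 0, 0, 85], [-40, 20.8, 0, 0, 0, 0, 85], [-40, 20.8, 0, 0, 0, 0, 85], [-40, 20.8, 0, 0, 0, 0, 85], [-40, 20.8, 0, 0, 0, 0, 85]]])

```text
time_s: 39.0
eef_pos: [0.5229, -0.004, 0.2518]
eef_rot: [-0.001, 0.808, 0.589, -0.001]
wrist_force: [0.8, 0.8, -0.6]
opening: 0.996
grasp_force: 0.0
```

>>> jog_arm(series=[[[-40, 20.8, 0, 0, 0, 0, 85], [-40, 20.8, 0, 0, 0, 0, 85], [-40, 20.8, 0, 0, 0, 0, 85], [-40, 20.8, 0, 0, 0, 0, 85], [-40, 20.8, 0, 0, 0, 0, 85], [-40, 20.8, 0, 0, 0, 0, 85], [-28, 14.5, 0, 0, 0, 0, 85], [-15, 7.8, 0, 0, 0, 0, 85], [-6, 3.1, 0, 0, 0, 0, 85], [0, 0, 0, 0, 0, 0, 85]]])

```text
time_s: 40.0
eef_pos: [0.5779, -0.323, 0.2523]
eef_rot: [-0.001, 0.808, 0.589, -0.0]
wrist_force: [-0.6, 0.7, 0.1]
opening: 0.997
grasp_force: 0.0
```

```bash
python3 - <<'E'
from h import *
np.set_printoptions(suppress=True,precision=4)
W=cloud(dict(np.load('top.npz')))
for b in((.008,.05),(.015,.05),(.02,.05),(.028,.045)):
    P=near(W,(.579,-.322),.03,*b);print(len(P),rect(P),P[:,2].max())
E
python3 go.py .5793,-.3225,.016,1.26
```

```text
84 [ 0.5793 -0.3218  0.0281  0.0213 -0.2702] 0.03836712095319217
78 [ 0.5792 -0.3222  0.0283  0.0203 -0.25  ] 0.03836712095319217
72 [ 0.5792 -0.3222  0.0283  0.0203 -0.25  ] 0.03836712095319217
66 [ 0.5796 -0.3222  0.0275  0.0203 -0.25  ] 0.03836712095319217
tcp [ 0.5779 -0.323   0.2523] psi 1.2596 t 40.0 open 85.1 F [-0.6  0.7  0.1] grip 0.0
.5793,-.3225,.016,1.26 rz -0.000 then tx 0.9 ty 1.2 tz 236.3 mm
```

>>> jog_arm(series=[[[1, 1.2, 20, 0, 0, -0.03, 85], [0, 0, 40, 0, 0, 0, 85], [0, 0, 45, 0, 0, 0, 85], [0, 0, 45, 0, 0, 0, 85], [0, 0, 35, 0, 0, 0, 85], [0, 0, 22, 0, 0, 0, 85], [0, 0, 12, 0, 0, 0, 70], [0, 0, 5, 0, 0, 0, 60], [0, 0, 0, 0, 0, 0, 55], [0, 0, 0, 0, 0, 0, 55]]])

```text
time_s: 41.0
eef_pos: [0.5806, -0.3232, 0.0311]
eef_rot: [0.001, 0.799, 0.601, 0.0]
wrist_force: [0.7, 0.8, -0.0]
opening: 0.643
grasp_force: 0.0
```

```bash
python3 go.py .5793,-.3222,.016,1.29
```

```text
tcp [ 0.5806 -0.3232  0.0311] psi 1.2903 t 41.0 open 54.9 F [ 0.7  0.8 -0. ] grip 0.0
.5793,-.3222,.016,1.29 rz 0.000 then tx 0.6 ty -1.5 tz 15.1 mm
```

>>> jog_arm(series=[[[0.6, -1, 7, 0, 0, 0, 55], [0, 0, 5, 0, 0, 0, 55], [0, 0, 3, 0, 0, 0, 55], [0, 0, 0, 0, 0, 0, 55], [0, 0, 0, 0, 0, 0, 20], [0, 0, 0, 0, 0, 0, 20], [0, 0, 0, 0, 0, 0, 20], [0, 0, 0, 0, 0, 0, 20], [0, 0, 0, 0, 0, 0, 20], [0, 0, 0, 0, 0, 0, 20]]])

```text
time_s: 42.0
eef_pos: [0.579, -0.3222, 0.0147]
eef_rot: [0.0, 0.799, 0.601, 0.0]
wrist_force: [-0.1, -1.0, 3.3]
opening: 0.317
grasp_force: 60.0
```

>>> jog_arm(series=[[[0, 0, -5, 0, 0, 0, 20], [0, 0, -15, 0, 0, 0, 20], [0, 0, -30, 0, 0, 0, 20], [0, 0, -40, 0, 0, 0, 20], [0, 0, -45, 0, 0, 0, 20], [0, 0, -45, 0, 0, 0, 20], [0, 0, -35, 0, 0, 0, 20], [0, 0, -15, 0, 0, 0, 20], [0, 0, -5, 0, 0, 0, 20], [0, 0, 0, 0, 0, 0, 20]]])

```text
time_s: 43.0
eef_pos: [0.5784, -0.3217, 0.2486]
eef_rot: [-0.0, 0.799, 0.601, -0.0]
wrist_force: [0.3, -0.3, -0.3]
opening: 0.311
grasp_force: 59.7
```

```bash
python3 go.py .4603,.37,.25,1.368;python3 -c "
from h import *
cam('scene');W=cloud(dict(np.load('scene.npz')));p=ctrl.get_obs()['eef_pos'];P=near(W,p[:2],.025,.15,p[2]+.02);print(len(P),P.min(0)-p,P.max(0)-p)"
```

```text
tcp [ 0.5784 -0.3217  0.2486] psi 1.2898 t 43.0 open 26.6 F [ 0.3 -0.3 -0.3] grip 59.7
.4603,.37,.25,1.368 rz -0.078 then tx 653.7 ty -255.0 tz -1.4 mm
61 [-0.02423638 -0.00318066 -0.01259852] [0.0214364  0.01864686 0.01990755]
```

>>> jog_arm(series=[[[0, 0, 0, 0, 0, -0.078, 20], [20, -7.8, 0, 0, 0, 0, 20], [35, -13.7, 0, 0, 0, 0, 20], [40, -15.6, 0, 0, 0, 0, 20], [40, -15.6, 0, 0, 0, 0, 20], [40, -15.6, 0, 0, 0, 0, 20], [40, -15.6, 0, 0, 0, 0, 20], [40, -15.6, 0, 0, 0, 0, 20], [40, -15.6, 0, 0, 0, 0, 20], [40, -15.6, 0, 0, 0, 0, 20]]])

```text
time_s: 44.05
eef_pos: [0.5163, 0.0343, 0.2466]
eef_rot: [-0.002, 0.775, 0.632, -0.002]
wrist_force: [0.2, 0.4, -0.1]
opening: 0.312
grasp_force: 59.7
```

>>> jog_arm(series=[[[40, -15.6, 0, 0, 0, 0, 20], [40, -15.6, 0, 0, 0, 0, 20], [40, -15.6, 0, 0, 0, 0, 20], [40, -15.6, 0, 0, 0, 0, 20], [40, -15.6, 0, 0, 0, 0, 20], [40, -15.6, 0, 0, 0, 0, 20], [38, -14.8, 0, 0, 0, 0, 20], [24, -9.4, 0, 0, 0, 0, 20], [11, -4.3, 10, 0, 0, 0, 20], [5.7, -2.2, 20, 0, 0, 0, 20]]])

```text
time_s: 45.05
eef_pos: [0.4604, 0.3706, 0.2178]
eef_rot: [0.0, 0.775, 0.632, -0.0]
wrist_force: [-0.3, -0.9, -0.7]
opening: 0.314
grasp_force: 59.7
```

>>> jog_arm(series=[[[0, 0, 25, 0, 0, 0, 20], [0, 0, 25, 0, 0, 0, 20], [0, 0, 25, 0, 0, 0, 20], [0, 0, 20, 0, 0, 0, 20], [0, 0, 10, 0, 0, 0, 20], [0, 0, 4, 0, 0, 0, 20], [0, 0, 0, 0, 0, 0, 20], [0, 0, 0, 0, 0, 0, 20], [0, 0, 0, 0, 0, 0, 20], [0, 0, 0, 0, 0, 0, 20]]])

```text
time_s: 46.05
eef_pos: [0.4613, 0.3701, 0.1113]
eef_rot: [0.0, 0.775, 0.632, 0.001]
wrist_force: [-0.5, 0.7, -1.2]
opening: 0.314
grasp_force: 59.7
```

```bash
python3 go.py .4603,.37,.07,1.368; python3 - <<'E'
from rel import *
p=ctrl.get_obs()['eef_pos']
for n_ in('scene','top'):
    W=cloud(cam(n_,n_+'6.png'))
    P=dev(W,.115,.165,p[2]-.016,p[2]+.005)
    for z in np.arange(p[2]-.016,p[2]+.005,.004):
        q=P[(P[:,2]>=z)&(P[:,2]<z+.004)]
        if len(q)>3: print(n_,'%.3f n%d s %.4f..%.4f t %.4f..%.4f'%(z,len(q),q[:,0].min(),q[:,0].max(),q[:,1].min(),q[:,1].max()))
f=cv2.imread('pics/scene6.png')[205:265,255:345];cv2.imwrite('pics/p6.png',cv2.resize(f,None,fx=8,fy=8,interpolation=cv2.INTER_CUBIC))
E
```

```text
tcp [0.4613 0.3701 0.1113] psi 1.3679 t 46.0 open 26.8 F [-0.5  0.7 -1.2] grip 59.7
.4603,.37,.07,1.368 rz -0.000 then tx -0.3 ty -1.0 tz 41.3 mm
scene 0.099 n8 s 0.1303..0.1515 t -0.0164..0.0103
scene 0.103 n13 s 0.1355..0.1513 t -0.0186..0.0110
scene 0.107 n10 s 0.1349..0.1524 t -0.0172..0.0092
scene 0.111 n10 s 0.1310..0.1515 t -0.0219..0.0104
scene 0.115 n4 s 0.1397..0.1519 t -0.0225..-0.0098
top 0.099 n4 s 0.1290..0.1303 t -0.0049..0.0097
top 0.103 n6 s 0.1288..0.1319 t -0.0107..0.0149
top 0.111 n6 s 0.1280..0.1297 t -0.0109..0.0124
```

View pics/p6.png

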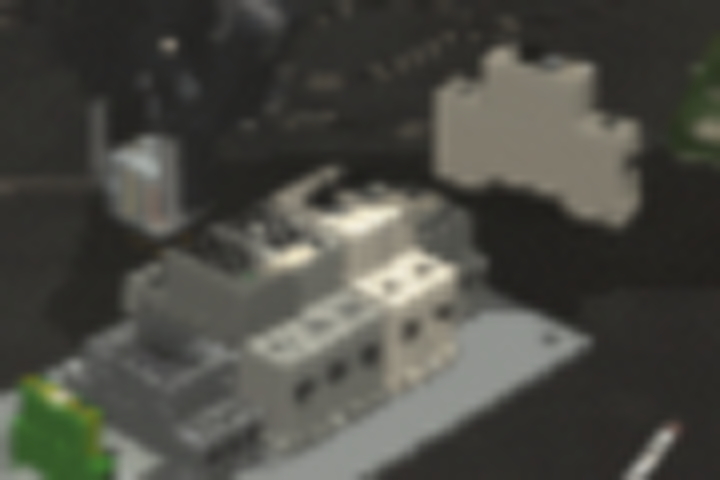

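The relay hangs at (145,185) above the socket. Both cameras put it within about 0.5 mm of the well centre along the rail, so I'll lower it now.

>>> jog_arm(series=[[[0.3, -1, 8, 0, 0, 0, 20], [0, 0, 14, 0, 0, 0, 20], [0, 0, 12, 0, 0, 0, 20], [0, 0, 7, 0, 0, 0, 20], [0, 0, 4, 0, 0, 0, 20], [0, 0, 2, 0, 0, 0, 20], [0, 0, 1, 0, 0, 0, 20], [0, 0, 0, 0, 0, 0, 20], [0, 0, 0, 0, 0, 0, 20], [0, 0, 0, 0, 0, 0, 20]]])

```text
time_s: 47.15
eef_pos: [0.4601, 0.3704, 0.0627]
eef_rot: [0.0, 0.775, 0.632, 0.0]
wrist_force: [0.1, -0.0, -0.4]
opening: 0.313
grasp_force: 59.7
```

>>> jog_arm(series=[[[0, 0, 1, 0, 0, 0, 20], [0, 0, 1, 0, 0, 0, 20], [0, 0, 1, 0, 0, 0, 20], [0, 0, 1, 0, 0, 0, 20], [0, 0, 1, 0, 0, 0, 20], [0, 0, 0, 0, 0, 0, 20], [0, 0, 0, 0, 0, 0, 20], [0, 0, 0, 0, 0, 0, 20], [0, 0, 0, 0, 0, 0, 20], [0, 0, 0, 0, 0, 0, 20]]])

```text
time_s: 48.15
eef_pos: [0.4599, 0.3703, 0.0573]
eef_rot: [0.0, 0.775, 0.632, 0.0]
wrist_force: [1.0, 0.0, 0.5]
opening: 0.313
grasp_force: 59.7
```

>>> jog_arm(series=[[[0, 0, 1, 0, 0, 0, 20], [0, 0, 1, 0, 0, 0, 20], [0, 0, 1, 0, 0, 0, 20], [0, 0, 0.5, 0, 0, 0, 20], [0, 0, 0, 0, 0, 0, 20], [0, 0, 0, 0, 0, 0, 20], [0, 0, 0, 0, 0, 0, 20], [0, 0, 0, 0, 0, 0, 20], [0, 0, 0, 0, 0, 0, 20], [0, 0, 0, 0, 0, 0, 20]]])

```text
time_s: 49.15
eef_pos: [0.4599, 0.3703, 0.0543]
eef_rot: [0.0, 0.775, 0.632, 0.0]
wrist_force: [-2.3, -1.3, 5.2]
opening: 0.31
grasp_force: 60.4
```

>>> jog_arm(series=[[[0, 0, 0.5, 0, 0, 0, 20], [0, 0, 0, 0, 0, 0, 20], [0, 0, 0, 0, 0, 0, 60], [0, 0, 0, 0, 0, 0, 60], [0, 0, 0, 0, 0, 0, 60], [0, 0, 0, 0, 0, 0, 60], [0, 0, -15, 0, 0, 0, 60], [0, 0, -35, 0, 0, 0, 60], [0, 0, -45, 0, 0, 0, 60], [0, 0, -45, 0, 0, 0, 60]]])

```text
time_s: 50.15
eef_pos: [0.4595, 0.3701, 0.1955]
eef_rot: [-0.0, 0.775, 0.632, -0.0]
wrist_force: [0.3, -0.3, -0.0]
opening: 0.702
grasp_force: 0.0
```

>>> jog_arm(series=[[[-20, 0, -30, 0, 0, 0, 60], [-40, 0, -20, 0, 0, 0, 60], [-45, 0, 0, 0, 0, 0, 60], [-45, 0, 0, 0, 0, 0, 60], [-45, 0, 0, 0, 0, 0, 60], [-45, 0, 0, 0, 0, 0, 60], [-45, 0, 0, 0, 0, 0, 60], [-30, 0, 0, 0, 0, 0, 60], [-15, 0, 0, 0, 0, 0, 60], [0, 0, 0, 0, 0, 0, 60]]])

```text
time_s: 51.15
eef_pos: [0.3933, 0.0454, 0.2444]
eef_rot: [0.001, 0.776, 0.631, 0.001]
wrist_force: [0.7, -0.1, -0.7]
opening: 0.704
grasp_force: 0.0
```

```bash
python3 go.py; python3 - <<'E'
from rel import *
for n_ in('scene','top'):
    W=cloud(cam(n_,n_+'7.png'))
    P=dev(W,.12,.165,.055,.09)
    print(n_,'relay',len(P),rect(P),np.percentile(P[:,2],[50,90,98]))
    print('br',rect(dev(W,.02,.0605,.03,.08)),'ps',rect(dev(W,.0605,.12,.03,.08)),'so',rect(dev(W,.121,.16,.02,.046)))
f=cv2.imread('pics/scene7.png')[205:285,225:345];cv2.imwrite('pics/p7.png',cv2.resize(f,None,fx=6.6,fy=6.6,interpolation=cv2.INTER_CUBIC))
E
```

```text
tcp [0.3933 0.0454 0.2444] psi 1.3645 t 51.1 open 60.2 F [ 0.7 -0.1 -0.7] grip 0.0
scene relay 94 [ 0.1366 -0.0065  0.0342  0.0293  0.0515] [0.0687 0.0748 0.0759]
br [ 0.0408 -0.0154  0.0722  0.0389 -1.5381] ps [ 0.0902 -0.0045  0.0947  0.0592 -1.5671] so [ 0.1407 -0.0035  0.0795  0.0382 -1.5684]
top relay 83 [ 0.1395  0.0001  0.0275  0.0219 -1.5382] [0.0727 0.0758 0.0777]
br [0.0397 0.0006 0.0899 0.0371 1.5689] ps [0.0903 0.0002 0.0896 0.0559 1.5687] so [0.1414 0.0005 0.0782 0.0344 1.549 ]
```

View pics/p7.png

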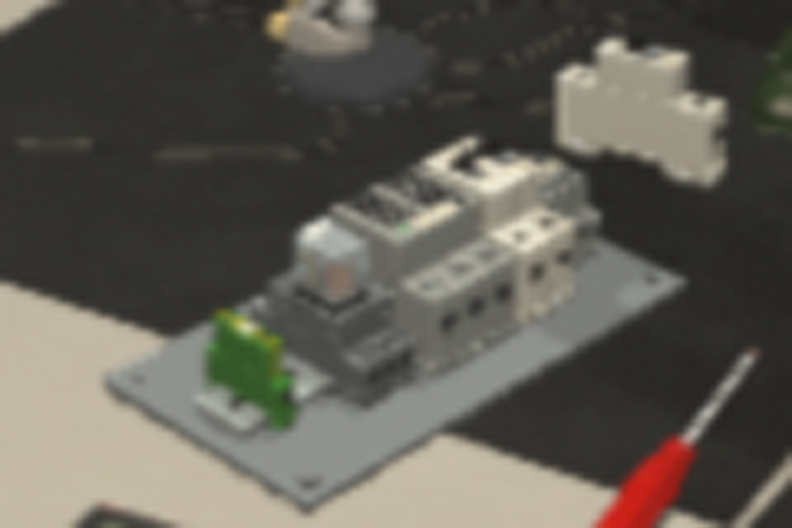

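```bash
python3 - <<'E'
from rel import *
def top5():
    r=[]
    for i in range(3):
        W=cloud(cam('top'));P=dev(W,.125,.157,.063,.09);P=P[abs(P[:,1])<.016]
        s=np.abs(P[:,0]-P[:,0].mean())<.007;r.append((np.median(P[s,2]),P[s,2].std(),P[:,2].max()))
    return r
print(top5())
# tilt of the top plane
W=cloud(cam('top'));P=dev(W,.125,.157,.066,.09);P=P[(abs(P[:,1])<.01)&(abs(P[:,0]-.14)<.008)]
print(np.linalg.lstsq(np.c_[P[:,:2]-[.14,0],np.ones(len(P))],P[:,2],rcond=None)[0],len(P))
W=cloud(cam('top'));P=dev(W,.072,.11,.066,.078);print('ps top (true .0715)',np.median(P[:,2]))
b=cv2.imread('pics/top0.png')
E
```

```text
[(np.float64(0.07424123294439089), np.float64(0.002002095632226299), np.float64(0.0779340315172603)), (np.float64(0.07402109273699353), np.float64(0.0023122882618799704), np.float64(0.07919991981794472)), (np.float64(0.0741300155595217), np.float64(0.0024396121201375946), np.float64(0.07856921190058075))]
[-0.0398  0.0127  0.0734] 35
ps top (true .0715) 0.0720151473173044
```

```bash
python3 -c "
from bench import ctrl;print(ctrl.hand_in())"
```

```text
the job is handed in; nothing more can be done
None
```

The breaker, power supply and relay socket are seated on the rail in that order from the feed terminals, with measured gaps of about 5–7 mm, and the relay is plugged in. The spare breaker was left where it stood, and the job was handed in at about 51 s, with no verdict returned.

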